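# Fish the brass bracket out of the soldering hearth

## Task

Slide the small pan that blocks the mouth of the brick hearth sideways onto the empty yellow ring, keeping it flat on the bench. Then take the hooked pick from its stand, reach it into the narrow slot between the bricks, drag the brass bracket right out of the slot by its upright tab (no fingers on the bracket while it is in the slot), and lay the pick back in its stand as it lay before. Last, lift the bracket by its tab and set it down flat, tab up, in the pan without dropping it; do not lift or tip the pan, and leave everything else on the bench where it is.

Things in the scene. Friction and masses are not known exactly. Their poses are not given: they have to be found in the camera images.
- hearth: Fixed brick hearth. Origin: on the bench (z=0), middle of the slot's mouth; +x level into the slot, z up. Two cream firebricks, each 190 long (x 0 to 190), 60 wide, 80 high, leave a slot 30 wide (y -15 to 15), open above and at the mouth, floored by the bench, closed by a brick at x = 165. A rack of bars above it sticks out past the mouth.
- rack_front (a point): Middle of the front bar of the hearth's see-through warming rack, at x = -111, z = 235 in the hearth's frame. Rack: underside 230 over the bench, tubes on it up to 258, x -115 to 200, y -110 to 110; posts at x = 5 and 185, y = -104 and 104. To pass under it near the mouth, lean the gripper about 30 to 40 degrees from vertical, fingertips towards the slot, body back (-x).
- ring_start: White painted ring on the bench, 156 across, origin at its centre, about 150 in front of the hearth's mouth: where the pan stands at first. Flat, look only.
- ring_goal: Yellow painted ring on the bench with a dot at its centre, 156 across, origin at the centre, about 155 to the -y side of the hearth's slot line: where the pan must be slid. Flat, look only.
- pan: Loose steel pan, about 0.45 kg. Origin: centre of its underside, z up. 140 across the rim (132 at the foot), 32 high, wall 3, inner floor 4 above the underside and about 126 across. A straight black handle along -x, 66 to 136 from the centre, 18 wide (y), 14 high, its middle 26 above the underside: can be pinched from above about 105 from the centre.
- bracket: Loose brass bracket, about 0.1 kg: a flat strip 80 long (x), 18 wide (y), 5 thick, with an upright tab at its -x end, 6 thick (x -40 to -34), 18 wide, its top 30 above the underside. Origin: centre of the strip's underside, z up. At first it lies on the bench deep in the slot, the tab nearest the mouth (tab 45 to 75 inside).
- hook: Loose hooked pick, about 0.09 kg. Origin on its axis in the handle; +x along the rod to the hook, z up as it lies. Wooden handle x -50 to 40, 16 wide (y), 20 high (z -10 to 10); steel rod 7 thick to x = 150, where a tooth 7 thick bends straight down (-z) to z = -30.5. Lies level in the stand, origin 50 above the bench; grip near x = 0, across y.
- hook_tip (a point): Lowest point of the pick's tooth: x = 150, z = -30.5 in the pick's frame. To drag: carry it over the bracket's tab, lower it behind the tab to about 12 above the bench (the rod then clears the tab, the tooth clears the strip), and pull back level.
- stand: Fixed stand of the pick. Origin on the bench under the pick's origin as it lies; +x the same way as the pick. Base plate 50 wide, x -55 to 115, 6 high. Rear fork at x = -43 (10 thick, 36 wide): floor 40 above the bench, 26 between its cheeks, tops at 49. Front fork at x = 105 (8 thick, 26 wide): floor 46.5, 16 between its cheeks, tops at 56.5.
- flux_jar: Bystander: amber jar, 60 across, 85 high; origin under its centre.
- spare_brick: Bystander: loose reddish brick 115 x 64 x 50 high; origin under its centre.
- collar: Bystander: brass tube collar standing beside the hearth, 50 across, 45 high; origin under its centre.
- hammer: Bystander: hammer lying on the bench, to the right.
- brush: Bystander: brush lying at the left.
- can: Bystander: metal can, 66 across, 100 high, at the left; origin under its centre.
Things that resemble listed ones, but are neither listed nor needed, are in the scene too. Leave any red look-alike of the pan alone. There is more than one size of the hook; the one meant has the size given above.

How it is judged:
On the way, in this order (a step that is already met when the one before it is completed fails the run):
1. the pan stands on the yellow ring (horizontal distance between pan and ring_goal below 0.025 m and height (world z) of pan below 0.01 m and linear speed of pan below 0.02 m/s), for 0.2 s.
2. the pick's hook pulls on the bracket inside the slot (contact force between hook and bracket above 0.15 N and x of bracket in the frame of hearth above 0.03 m), for 0.04 s.
3. the bracket is dragged right out of the slot (x of bracket in the frame of hearth below -0.05 m), for 0.1 s.
4. the pick lies in its stand again, let go (horizontal distance between hook and stand below 0.02 m and z of hook in the frame of stand between 0.044 and 0.058 m and x of hook_tip in the frame of stand above 0.12 m and angle between hook's own z axis and vertical below 0.25 rad and linear speed of hook below 0.03 m/s and contact force between the fingers and hook below 0.1 N and x of bracket in the frame of hearth below -0.05 m), for 0.2 s.
At the end, for the whole second after the job is handed in: The pan stands flat within 25 mm of the yellow ring's centre; the pick lies level in both forks of its stand, pointing as before, within 20 mm of its first place; the bracket lies flat in the pan, tab up; all at rest (all of step 1 and horizontal distance between hook and stand below 0.02 m and z of hook in the frame of stand between 0.044 and 0.058 m and x of hook_tip in the frame of stand above 0.12 m and angle between each of hook, bracket's own z axis and vertical below 0.25 rad and linear speed of each of hook, bracket below 0.03 m/s and contact force between the fingers and hook below 0.1 N and horizontal distance between bracket and pan below 0.045 m and z of bracket in the frame of pan between 0 and 0.014 m); the robot touches nothing.
It fails at once if the pan is lifted more than 12 mm or tipped more than 14 degrees (height (world z) of pan above 0.012 m or angle between pan's own z axis and vertical above 0.25 rad).
It fails at once if fingers touch the bracket while it is in the slot (contact force between the fingers and bracket above 0.3 N and x of bracket in the frame of hearth above -0.03 m).
It fails at once if the bracket falls freely from more than about 25 mm above the bench (contact force between bracket and anything else below 0.01 N and height (world z) of bracket above 0.025 m and linear speed of bracket above 0.25 m/s).
It fails at once if a bystander is moved more than 30 mm (distance of any of flux_jar, spare_brick, collar, hammer, brush, can from where it was at the start of the episode above 0.03 m).
It also fails if it takes over 72 s, if anything falls off the work surface, if the arm or the gripper's body presses on something with over 40 N, if the wrist force passes 120 N, or if a joint passes its speed limit or range.

## Robot

A 7-joint arm with a two-finger parallel gripper is mounted at the origin on the work surface. World frame = base frame: x ahead of the robot, y to its left, z up, the work surface at z = 0. Lengths are in m, angles in rad, forces in N, time in s.
With the tool pointing down it reaches from about 0.4 to 0.85 m from the base axis. Payload 6.9 kg.
Tool frame: the origin (TCP) lies midway between the tips of the shut fingers; the grasp point (between the pads) lies 19 mm behind it; z points along the fingers, x is the direction in which the jaws open and shut, and the axes are right-handed (so a half turn about z gives the same grasp; the last joint's range is limited). The gripper opens to 85 mm and grips with 20 to 120 N. Pads are 22 mm wide; open, the fingers measure 114 mm over their backs; the gripper's body (76 mm by 85 mm) begins 54 mm behind the grasp point. The pads swing forward as they close: fully open they stand 13 mm farther back than shut.
Start: joints at [1.258, 0.507, -0.238, 1.5, 0.126, 1.149, -0.155], TCP at [0.254, -0.571, 0.231] pointing down, gripper open.
Joint ranges: [-3.08, 3.08], [-0.24, 2.05], [-1.43, 1.35], [0, 2.5], [-1.52, 4.66], [0.17, 1.96], [-2.89, 2.89]. Speed limits (rad/s): [2.39, 2.39, 3.14, 3.14, 3.14, 3.14, 3.14].

## Interface

Orientations are given as a rotation vector (axis times angle).
In Python, from rig import ctrl gives the robot as it stands. The module is installed in compiled form; this text tells all that it offers.
- The arm moves only by the tool send_rows, never from a script. Its argument "increments" is a list of rows, each a list of 3 entries, a list of its own where there are three numbers: the shift along the tool's x, y, z each as a share of 0.1 m, from -1 to 1, then the turn, a rotation vector about the tool's x, y, z each as a share of 360 degrees, from -1 to 1, then the gripper's target within -1 to 1 (fully open at 1, half-way at 0, shut at -1). In form: [[[dx, dy, dz], [rx, ry, rz], gripper], ...]. A call has 1 to 8 rows; each row is the pose to reach, as a shift and turn from the pose commanded when the call began, along the tool's axes at that moment, turning the shorter way round; what a row does not reach only later rows make up. A row lasts 1/12 s, in which the tool goes at most 41.7 mm and 7.16 degrees, less where a joint would pass 70% of its speed; a pose out of reach is approached as far as the arm can. A call with a number of a shift or a turn outside -1 to 1 is refused whole. A call with a gripper value outside its range is refused whole. The fingers move at their own pace and stop on an object; "force" is the grip in N (left out, the last holds). Time passes only in rows, so rows that repeat a pose let the fingers close. It gives the time, the measured TCP pose, the force and the opening at its end, in the units of the state.
- ctrl.get_obs(): the state, without advancing time (a new reading comes with each control period).
- ctrl.snapshot(name): name is "scene" or "top"; returns the picture (384x512x3 uint8, red, green, blue); there is no depth.
- ctrl.camera_params(name): a dict with "camera_matrix" (3x3 intrinsics, pixels), "camera_from_world" (4x4, takes a point from world to camera coordinates). Camera axes: x right, y down, z forward; pixel columns grow to the right and rows downward; lengths in m; the calibration is good to about 2 mm. A picture is of the moment at which its call begins. camera_params takes no time and is no camera call.
- ctrl.finish_job(): hands the job in, once; it reports no verdict.
The state is a dict: "time_s": time; "qpos": joint angles; "dq": joint speeds; "joint_efforts": joint torques, N m; "position": TCP position; "tcp_rot": TCP orientation; "wrist_force": force on the tool from outside, world axes, zero at the start; "torque": the same for the moment, N m; "gripper_width": finger opening in m.
Only numpy, scipy, OpenCV 4.12 (cv2) and the standard library are available. Lean on these libraries where they do the work, as an engineer would, in place of code of your own. Each camera call takes 0.05 s, during which the arm holds its last target.

## Working session

There is one attempt and no reset: what is moved stays moved. The work goes in short steps, Python scripts to look and compute and a tool call to move; the robot and the scene stay as the last step left them, time stands still between calls to the robot, and variables do not carry over. Pictures are saved under pics/ and viewed, and the job is handed in when it is done.

Besides the shell and the picture viewer there is one more tool, called after ">>>" as name(argument=value, ...), one argument or row to a line, values as JSON. send_rows: Moves the arm, as the interface text tells. Its arguments: {"type":"object","properties":{"increments":{"type":"array"},"force":{"type":"number"}},"required":["increments"]}

```bash
ls; mkdir -p pics; python3 - <<'E'
from rig import ctrl
import cv2, numpy as np
np.set_printoptions(precision=4,suppress=True)
o=ctrl.get_obs()
for k,v in o.items(): print(k,np.array(v))
for n in ("scene","top"):
    im=ctrl.snapshot(n); cv2.imwrite(f"pics/{n}0.png",im[:,:,::-1])
    cv2.imwrite(f"pics/{n}0b.png",cv2.resize(im[:,:,::-1],(800,600),interpolation=cv2.INTER_CUBIC))
    p=ctrl.camera_params(n); print(n,p)
E
```

```text
pics
time_s 0.0
qpos [ 1.2575  0.5083 -0.2375  1.5012  0.1257  1.1489 -0.1548]
dq [ 0.0009 -0.0011 -0.0011  0.0002 -0.0001 -0.001  -0.0002]
joint_efforts [  0.0006 -62.0587  -2.1864 -24.9653   0.0127   0.0121  -0.    ]
position [ 0.2539 -0.5705  0.2304]
tcp_rot [-2.6339  1.7106  0.0024]
wrist_force [-0.0478 -0.5211 -0.7906]
torque [ 0.054  -0.0017 -0.0447]
gripper_width 0.08566978412593443
scene {'camera_matrix': array([[419.2637,   0.    , 257.5804],
       [  0.    , 419.2637, 189.9915],
       [  0.    ,   0.    ,   1.    ]]), 'camera_from_world': array([[-0.8174,  0.5761,  0.0071,  0.4037],
       [ 0.4804,  0.6883, -0.5435, -0.1863],
       [-0.318 , -0.4408, -0.8394,  1.6013],
       [ 0.    ,  0.    ,  0.    ,  1.    ]])}
top {'camera_matrix': array([[462.4852,   0.    , 260.272 ],
       [  0.    , 462.4852, 194.6743],
       [  0.    ,   0.    ,   1.    ]]), 'camera_from_world': array([[-0.0174, -0.9998,  0.0087,  0.002 ],
       [-0.9956,  0.0166, -0.0922,  0.5376],
       [ 0.0921, -0.0102, -0.9957,  1.6266],
       [ 0.    ,  0.    ,  0.    ,  1.    ]])}
```

View pics/scene0b.png

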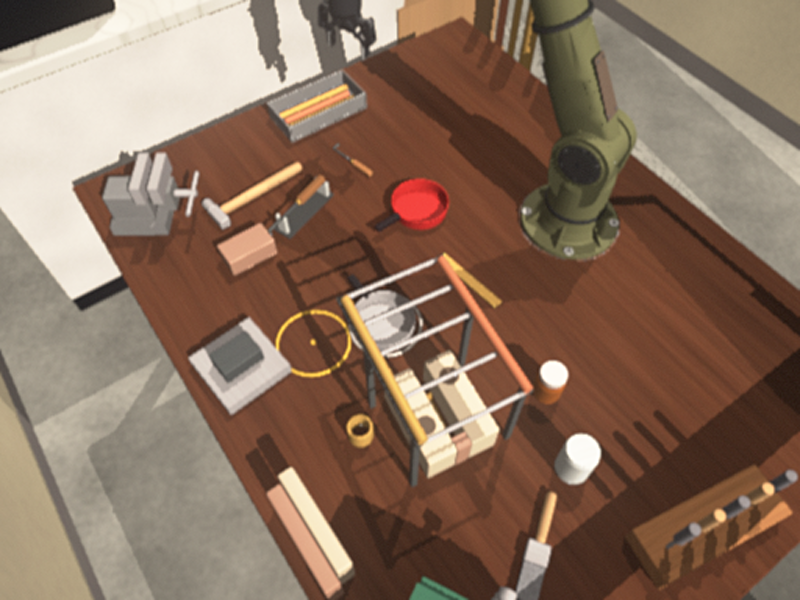

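View pics/top0b.png

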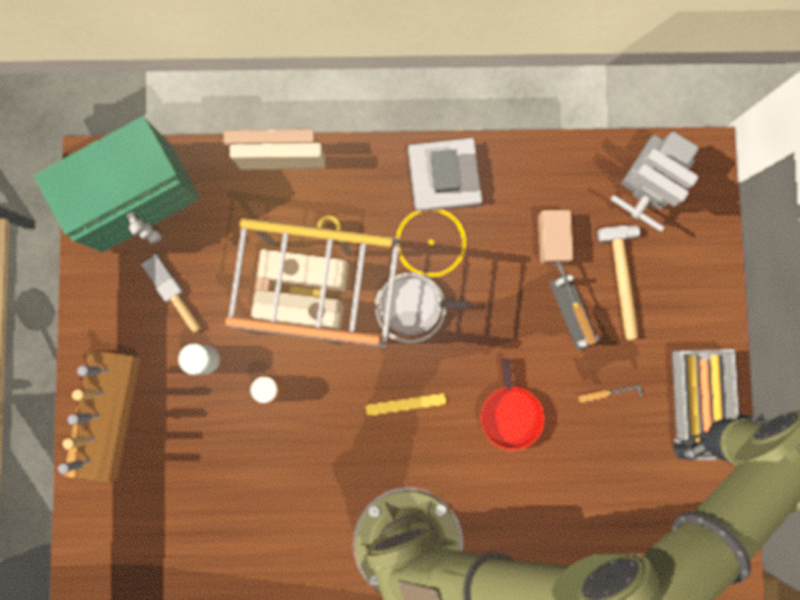

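```bash
python3 - <<'E'
import cv2
t=cv2.imread("pics/top0.png"); s=cv2.imread("pics/scene0.png")
def crop(im,x0,y0,x1,y1,n):
    k=min(800/(x1-x0),600/(y1-y0)); cv2.imwrite(n,cv2.resize(im[y0:y1,x0:x1],None,fx=k,fy=k,interpolation=cv2.INTER_CUBIC)); print(n,k)
crop(t,140,130,320,230,"pics/t_hearth.png")
crop(t,320,120,430,260,"pics/t_hook.png")
crop(s,140,90,270,190,"pics/s_hook.png")
crop(s,170,150,350,310,"pics/s_hearth.png")
E
```

```text
pics/t_hearth.png 4.444444444444445
pics/t_hook.png 4.285714285714286
pics/s_hook.png 6.0
pics/s_hearth.png 3.75
```

View pics/t_hearth.png

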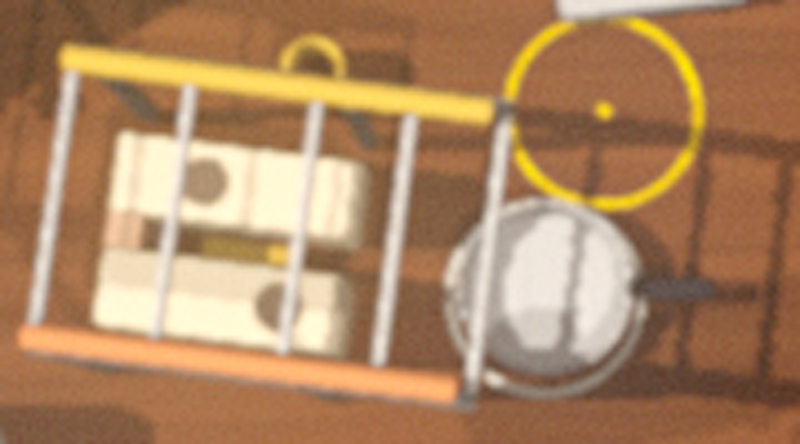

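View pics/t_hook.png

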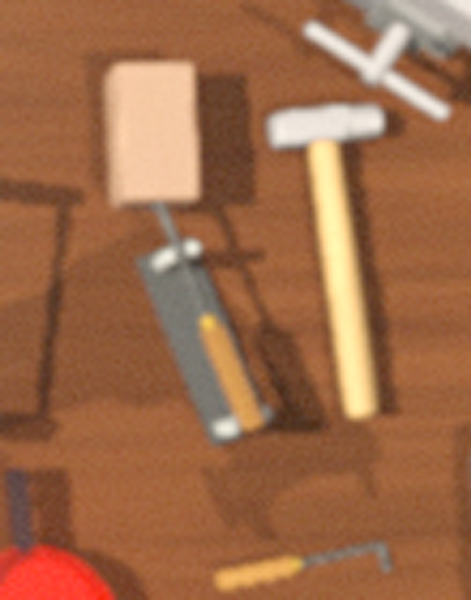

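View pics/s_hook.png

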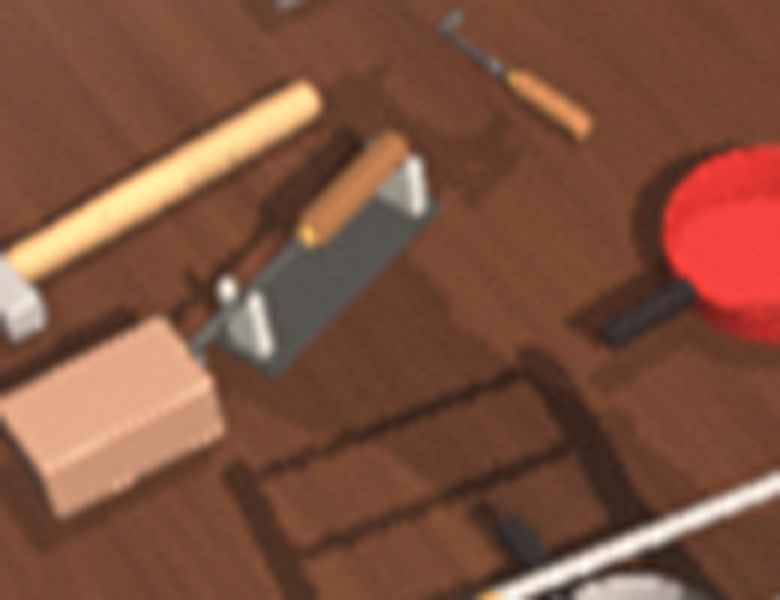

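View pics/s_hearth.png

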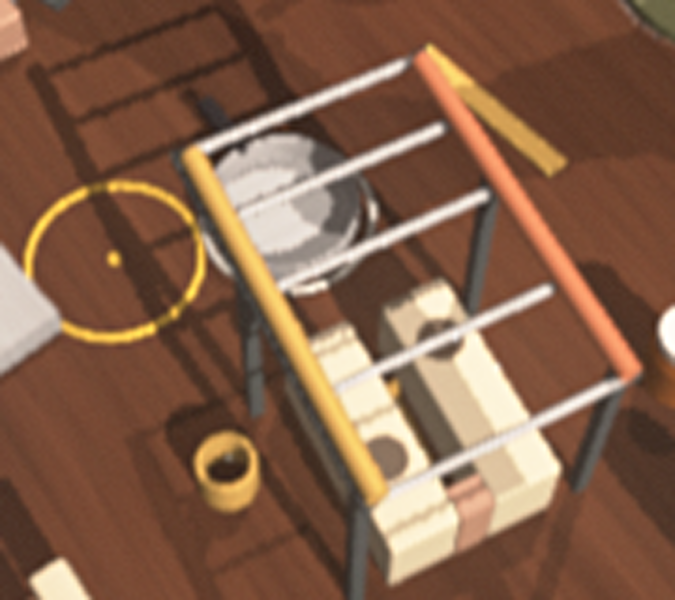

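```bash
cat > h.py <<'E'
import cv2, numpy as np
from rig import ctrl
np.set_printoptions(precision=4,suppress=True)
CP={n:ctrl.camera_params(n) for n in("scene","top")}
def ray(n,uv,z):
    K=CP[n]["camera_matrix"];T=CP[n]["camera_from_world"];R=T[:3,:3];t=T[:3,3]
    uv=np.atleast_2d(uv).astype(float);d=np.c_[uv,np.ones(len(uv))]@np.linalg.inv(K).T@R
    C=-R.T@t;s=(z-C[2])/d[:,2];return C+s[:,None]*d
def proj(n,P):
    K=CP[n]["camera_matrix"];T=CP[n]["camera_from_world"];P=np.atleast_2d(P)
    c=P@T[:3,:3].T+T[:3,3];c=c@K.T;return c[:,:2]/c[:,2:]
def tri(uvs):
    A=[];b=[]
    for n,uv in uvs.items():
        T=CP[n]["camera_from_world"];M=CP[n]["camera_matrix"]@T[:3]
        for i in(0,1):A.append(M[i,:3]-uv[i]*M[2,:3]);b.append(uv[i]*M[2,3]-M[i,3])
    r=np.linalg.lstsq(np.array(A),np.array(b),rcond=None);return r[0]
def snap(n,f):
    im=ctrl.snapshot(n)[:,:,::-1].copy();cv2.imwrite(f"pics/{f}.png",im);return im
def crop(im,x0,y0,x1,y1,n):
    k=min(800/(x1-x0),600/(y1-y0)); cv2.imwrite(f"pics/{n}.png",cv2.resize(im[y0:y1,x0:x1],None,fx=k,fy=k,interpolation=cv2.INTER_CUBIC)); print(n,k)
def mask(im,lo,hi,box):
    m=cv2.inRange(cv2.cvtColor(im,cv2.COLOR_BGR2HSV),lo,hi);z=np.zeros_like(m);x0,y0,x1,y1=box;z[y0:y1,x0:x1]=m[y0:y1,x0:x1];return z
def pts(m): y,x=np.nonzero(m);return np.c_[x,y].astype(float)
E
python3 - <<'E'
from h import *
t=cv2.imread("pics/top0.png");s=cv2.imread("pics/scene0.png")
hv=cv2.cvtColor(t,cv2.COLOR_BGR2HSV);hs=cv2.cvtColor(s,cv2.COLOR_BGR2HSV)
def c2p(u,v,x0,y0,k): return int(x0+u/k),int(y0+v/k)
for nm,(u,v) in dict(yt=(300,85),ot=(200,360),cream=(300,200),ring=(690,140),dot=(604,111),brass=(230,245),tab=(280,255),pan=(550,280),handle=(680,290)).items():
    x,y=c2p(u,v,140,130,4.444);print(nm,x,y,hv[y,x])
for nm,(u,v) in dict(hh=(230,375),base=(180,330),fork=(180,255),brick=(150,130),rod=(195,280)).items():
    x,y=c2p(u,v,320,120,4.2857);print(nm,x,y,hv[y,x])
for nm,(u,v) in dict(ring=(197,225),dot=(113,259),tab=(393,388),yt=(290,320)).items():
    x,y=c2p(u,v,170,150,3.75);print("s",nm,x,y,hs[y,x])
E
```

```text
yt 207 149 [ 24 149 255]
ot 185 211 [ 15 134 255]
cream 207 175 [ 17  38 255]
ring 295 161 [ 20 183 166]
dot 275 154 [ 25 227 246]
brass 191 185 [ 19 154 164]
tab 203 187 [ 22 155 240]
pan 263 193 [ 16  20 240]
handle 293 195 [ 4 42 97]
hh 373 207 [ 17 157 216]
base 362 197 [ 15  20 126]
fork 362 179 [ 23  29 139]
brick 355 150 [ 14  85 245]
rod 365 185 [ 22  22 125]
s ring 222 210 [ 19 161 155]
s dot 200 219 [ 22 172 255]
s tab 274 253 [ 17 151 223]
s yt 247 235 [ 20 143 249]
```

```bash
python3 - <<'E'
from h import *
t=cv2.imread("pics/top0.png");s=cv2.imread("pics/scene0.png")
def line(P):
    c=P.mean(0);_,_,v=np.linalg.svd(P-c);return c,v[0]
# tubes
for nm,lo,hi,box in (("yt",(20,110,200),(30,200,255),(145,135,255,160)),("ot",(5,110,200),(17,170,255),(140,200,255,225))):
    P=ray("top",pts(mask(t,lo,hi,box)),0.25); c,d=line(P[:,:2]); d=d*np.sign(d[1])
    q=(P[:,:2]-c)@d; print(nm,len(P),c,d,np.degrees(np.arctan2(d[1],d[0])),q.min(),q.max(), c+d*q.min())
# ring
P=ray("top",pts(mask(t,(18,140,120),(32,255,255),(252,130,302,180))),0.)
m=mask(t,(18,140,120),(32,255,255),(252,130,302,180)); n,l,st,ce=cv2.connectedComponentsWithStats(m); print(st,ce)
dot=mask(t,(18,140,120),(32,255,255),(270,149,281,160)); print("dot top",ray("top",pts(dot).mean(0),0))
dot=mask(s,(18,120,150),(32,255,255),(193,212,207,226)); print("dot sc",ray("scene",pts(dot).mean(0),0))
ring=pts(m); ring=ring[np.hypot(*(ring-[275.5,154.5]).T)>14]; X=ray("top",ring,0)[:,:2]
A=np.c_[2*X,np.ones(len(X))];r=np.linalg.lstsq(A,(X**2).sum(1),rcond=None)[0];print("ring fit",r[:2],np.sqrt(r[2]+r[:2]@r[:2]))
# hook handle
m=mask(t,(12,110,120),(22,220,255),(362,190,390,222));P=pts(m);print(len(P));W=ray("top",P,0.06);c,d=line(W[:,:2]);q=(W[:,:2]-c)@d;print("handle",c,d,q.min(),q.max())
m=mask(s,(8,120,120),(22,220,255),(185,108,212,135));P=pts(m);print(len(P));W=ray("scene",P,0.055);c,d=line(W[:,:2]);q=(W[:,:2]-c)@d;print("handle sc",c,d,q.min(),q.max())
# cream bricks
m=mask(t,(10,15,200),(30,75,255),(155,155,228,215)); m=cv2.morphologyEx(m,cv2.MORPH_CLOSE,np.ones((3,3)));n,l,st,ce=cv2.connectedComponentsWithStats(m)
for i in range(1,n):
    if st[i][4]>200:
        P=ray("top",pts(l==i),0.08)[:,:2].astype(np.float32);print("brick",st[i],cv2.minAreaRect(P))
# brass
m=mask(t,(17,110,110),(30,255,255),(180,178,215,195));P=pts(m);W=ray("top",P,0.005);c,d=line(W[:,:2]);print("brass",len(P),c,d,W[:,1].min(),W[:,1].max())
# handle pan
hv=cv2.cvtColor(t,cv2.COLOR_BGR2HSV); print(hv[190:202,280:312,2]); 
E
```

```text
yt 595 [0.6647 0.1709] [0.1357 0.9907] 82.20075447745762 -0.15911096679632836 0.1536590174082211 [0.6431 0.0133]
ot 581 [0.4687 0.2021] [0.142  0.9899] 81.83710183944534 -0.1514767380304965 0.15237629633118716 [0.4472 0.0522]
[[     0      0    512    384 196192]
 [   253    135     17     18     85]
 [   255    134     44     44    315]
 [   274    153      4      4     16]] [[255.4533 191.5759]
 [259.2471 142.3059]
 [282.5683 159.3937]
 [275.5    154.5   ]]
dot top [[ 0.6864 -0.0657  0.    ]]
dot sc [[ 0.6846 -0.0669  0.    ]]
ring fit [ 0.6865 -0.0652] 0.07765475412277628
271
handle [ 0.4923 -0.4087] [-0.9753  0.2209] -0.06063229390507112 0.06335138257648654
172
handle sc [ 0.485  -0.4087] [0.418  0.9084] -0.06429196460454971 0.07350844951630835
brick [ 161  155   59   55 1894] ((0.5876487493515015, 0.2321799099445343), (0.1879836618900299, 0.1900942623615265), 81.93832397460938)
brass 102 [0.5763 0.2304] [-0.1621 -0.9868] 0.19552921399326373 0.264134094834487
[[220 213 177 147 121 108 103 106 105 101 106 122 138 136 110 101 110 136
  161 165 167 165 169 165 166 167 162 166 164 16
[... 774 characters left out ...]
2 109 100 101  96  96  93 112 115]
 [217 201 156 136 142 122 102 101  99 102  98 100  95  96 100 102  95 104
  105 106 107 106 107 109 108 107 102 105 104 106 116 116]
 [214 204 166 161 165 137 112 109 106 105 110 104 103 102 100  95 107 116
  120 125 125 125 121 122 125 123 131 121 124 127 129 119]
 [208 191 160 167 181 148 115 112 117 109 106 108 109 103 100 100 115 127
  135 135 130 136 137 135 137 132 138 132 134 139 134 125]
 [207 174 153 173 183 148 108  99 104  99 107 109 115 104  99 104 122 135
  137 142 139 140 145 139 137 141 139 139 141 142 138 130]
 [199 165 149 169 157 129 106  98  99 101 103 115 117 108 101 111 125 140
  142 142 139 142 141 140 143 142 140 142 144 144 136 128]]
```

```bash
python3 - <<'E'
from h import *
t=cv2.imread("pics/top0.png");s=cv2.imread("pics/scene0.png")
crop(t,155,150,235,210,"t_br");crop(s,235,215,325,310,"s_br");crop(t,235,165,325,225,"t_pan");crop(s,205,155,285,235,"s_pan")
E
```

```text
t_br 10.0
s_br 6.315789473684211
t_pan 8.88888888888889
s_pan 7.5
```

View pics/t_br.png

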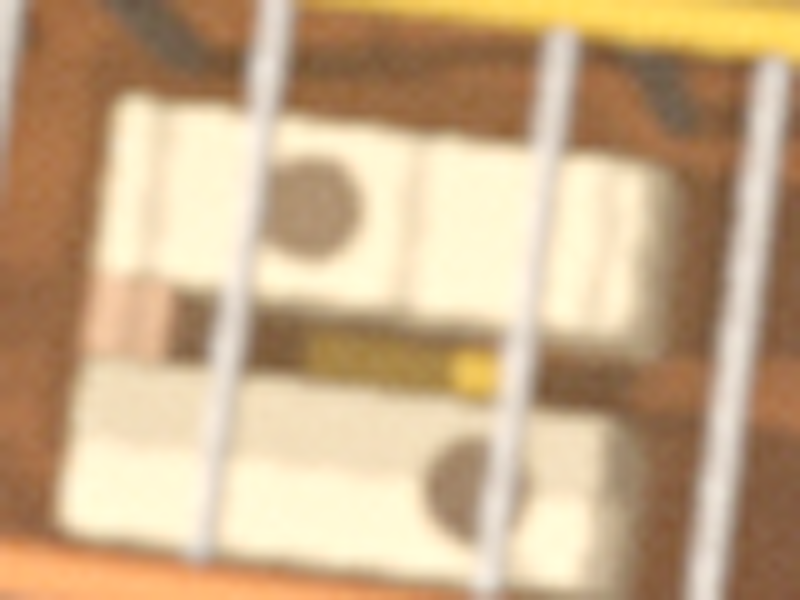

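View pics/s_br.png

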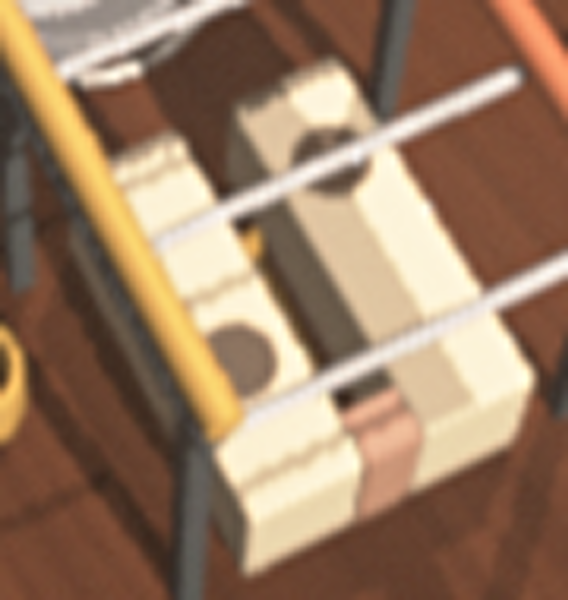

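View pics/t_pan.png

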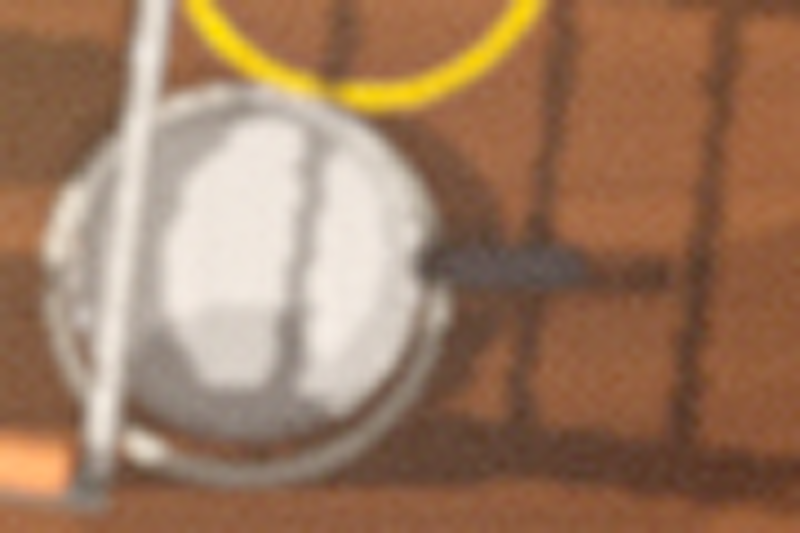

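View pics/s_pan.png

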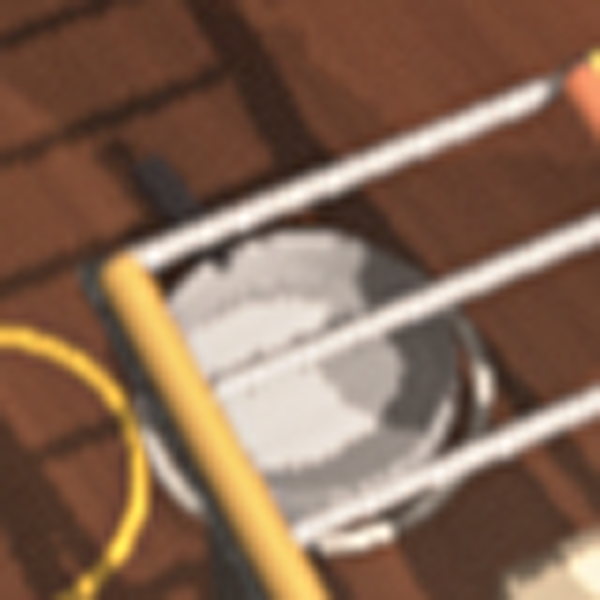

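```bash
cat > geo.py <<'E'
from h import *
T=lambda u,v,x0,y0,k,z,n="top": ray(n,[x0+u/k-.5+.5/k,y0+v/k-.5+.5/k],z)[0]
E
python3 - <<'E'
from geo import *
B=lambda u,v,z:T(u,v,155,150,10,z)
for nm,a in dict(upin_m=(635,332,.08),upin_m0=(657,358,.0),upin_back=(172,290,.08),lowin_m=(607,412,.08),lowin_m0=(632,425,0),lowin_back=(85,362,.08),upout_m=(668,168,.08),upout_back=(115,95,.08),lowout_back=(60,530,.08),tabtop_c=(478,372,.03),tab_l=(452,372,.03),strip_end=(305,352,.005),strip_top=(312,333,.005),strip_bot=(305,372,.005)).items(): print(nm,B(*a))
S=lambda u,v,z:T(u,v,235,215,6.3158,z,"scene")
for nm,a in dict(s_tab=(250,243,.03),s_upout_m=(115,165,.08),s_upin_m=(180,137,.08),s_lowin_m=(237,107,.08),s_lowout_m=(340,65,.08),s_lowout_b=(530,375,.08),s_upout_b=(248,490,.08)).items(): print(nm,S(*a))
P=lambda u,v,z:T(u,v,235,165,8.8889,z)
for nm,a in dict(ctr=(245,262,.032),hend=(587,268,.033),hmid=(508,266,.033),hstart=(425,263,.033),ringL=(45,285,0),ringR=(450,285,0),ringB=(250,485,0)).items(): print(nm,P(*a))
Q=lambda u,v,z:T(u,v,205,155,7.5,z,"scene")
for nm,a in dict(s_hend=(150,162,.033),).items(): print(nm,Q(*a))
H=lambda u,v,z:T(u,v,320,120,4.2857,z)
for nm,a in dict(rear=(250,422,.06),front=(207,322,.06),fork=(175,255,.0565),rodend=(160,205,.0535),bFL=(137,262,.006),bRL=(214,442,.006),bRR=(271,418,.006),brick1=(110,205,.05),brick2=(195,205,.05)).items(): print(nm,H(*a))
G=lambda u,v,z:T(u,v,140,90,6,z,"scene")
for nm,a in dict(s_rear=(392,140,.06),s_front=(312,235,.06),s_rodend=(197,345,.05),s_bRR=(437,208,.006),s_bFR=(272,373,.006),fk1=(227,285,.0565),fk2=(258,300,.0565)).items(): print(nm,G(*a))
E
```

```text
upin_m [0.5762 0.1386 0.08  ]
upin_m0 [0.5762 0.1372 0.    ]
upin_back [0.5935 0.2983 0.08  ]
lowin_m [0.5486 0.1485 0.08  ]
lowin_m0 [0.5519 0.1465 0.    ]
lowin_back [0.5689 0.3283 0.08  ]
upout_m [0.6333 0.1266 0.08  ]
upout_back [0.662  0.3181 0.08  ]
lowout_back [0.5109 0.3368 0.08  ]
tabtop_c [0.5688 0.1986 0.03  ]
tab_l [0.569  0.2079 0.03  ]
strip_end [0.5799 0.2639 0.005 ]
strip_top [0.5868 0.2614 0.005 ]
strip_bot [0.5726 0.264  0.005 ]
s_tab [0.5633 0.1883 0.03  ]
s_upout_m [0.6076 0.1349 0.08  ]
s_upin_m [0.5731 0.1407 0.08  ]
s_lowin_m [0.5406 0.1434 0.08  ]
s_lowout_m [0.485  0.1539 0.08  ]
s_lowout_b [0.5116 0.333  0.08  ]
s_upout_b [0.6509 0.3022 0.08  ]
ctr [ 0.5391 -0.0137  0.032 ]
hend [ 0.5343 -0.1505  0.033 ]
hmid [ 0.5356 -0.1189  0.033 ]
hstart [ 0.5374 -0.0857  0.033 ]
ringL [0.534  0.0675 0.    ]
ringR [ 0.5313 -0.0976  0.    ]
ringB [ 0.4511 -0.0146  0.    ]
s_hend [ 0.533  -0.1457  0.033 ]
rear [ 0.4455 -0.4156  0.06  ]
front [ 0.5277 -0.3837  0.06  ]
fork [ 0.5837 -0.3604  0.0565]
rodend [ 0.6258 -0.3502  0.0535]
bFL [ 0.5845 -0.3395  0.006 ]
bRL [ 0.4313 -0.3988  0.006 ]
bRR [ 0.4506 -0.4477  0.006 ]
brick1 [ 0.627  -0.3096  0.05  ]
brick2 [ 0.6259 -0.38    0.05  ]
s_rear [ 0.4447 -0.4181  0.06  ]
s_front [ 0.5263 -0.3784  0.06  ]
s_rodend [ 0.6239 -0.3507  0.05  ]
s_bRR [ 0.4297 -0.3969  0.006 ]
s_bFR [ 0.5852 -0.3398  0.006 ]
fk1 [ 0.5879 -0.3761  0.0565]
fk2 [ 0.5783 -0.355   0.0565]
```

```bash
cat > plan.py <<'E'
import sys
from h import *
from scipy.spatial.transform import Rotation as Ro
HY=np.radians(82.3);HO=np.array([.5622,.1425,0])   # hearth
HX=np.array([np.cos(HY),np.sin(HY),0]);HN=np.array([-np.sin(HY),np.cos(HY),0])
SY=np.radians(20.5);SO=np.array([.4875,-.4015,0])  # stand
Z=np.array([0,0,1.])
def down(yaw):  # tool z down, tool x at yaw (deg)
    a=np.radians(yaw);x=np.array([np.cos(a),np.sin(a),0]);return np.c_[x,np.cross(-Z,x),-Z]
def lean(yaw,l): # tool x=-hook y, leaning l deg, tips towards hook +x
    a=np.radians(yaw);hx=np.array([np.cos(a),np.sin(a),0]);hy=np.cross(Z,hx);l=np.radians(l)
    z=np.sin(l)*hx-np.cos(l)*Z;return np.c_[-hy,np.cross(z,-hy),z]
def tcp(grasp,R): return np.array(grasp)+.019*R[:,2]
def go(p,R):
    o=ctrl.get_obs();p0=np.array(o["position"]);R0=Ro.from_rotvec(o["tcp_rot"]).as_matrix()
    print("t %.2f pos"%o["time_s"],p0,"grip %.4f"%o["gripper_width"],"F",np.array(o["wrist_force"]))
    print("world d",np.array(p)-p0," shift",(R0.T@(np.array(p)-p0))/.1," turn",Ro.from_matrix(R0.T@R).as_rotvec()/(2*np.pi))
E
python3 -c "
from plan import *
go([.5355,-.1187,.20],down(-2))"
```

```text
t 0.10 pos [ 0.2539 -0.5706  0.2305] grip 0.0852 F [-0.5219  0.8092 -1.1678]
world d [ 0.2816  0.4519 -0.0305]  shift [-2.9829 -4.4104  0.3099]  turn [-0.0001  0.0002 -0.1778]
```

Candidates (top picture, 512×384): pan – steel pan at (262,193), red look‑alike at (328,268), so steel; hook – stand one at (368,195), small loose one at (390,252), so the stand one; goal – yellow ring at (275,154), white ring lies under the pan. The crops above confirm the choice.

>>> send_rows(
  increments=[
    [[-0.22,-0.33,0],[0,0,-0.02],1],
    [[-0.43,-0.66,0],[0,0,-0.04],1],
    [[-0.65,-1,0],[0,0,-0.06],1],
  ],
  force=60,
)

```text
time_s: 0.35
position: [0.319, -0.4699, 0.2306]
tcp_rot: [-2.91, 1.184, 0.001]
wrist_force: [0.8, -0.6, 0.3]
gripper_width: 0.0851
```

```bash
python3 -c "
from plan import *
go([.5355,-.1187,.20],down(-2))"
```

```text
t 0.35 pos [ 0.319  -0.4699  0.2306] grip 0.0851 F [ 0.8403 -0.6334  0.3106]
world d [ 0.2165  0.3512 -0.0306]  shift [-0.9021 -4.0261  0.3076]  turn [-0.0001  0.0001 -0.1174]
```

>>> send_rows(
  increments=[
    [[-0.1,-0.34,0],[0,0,-0.02],1],
    [[-0.18,-0.67,0],[0,0,-0.04],1],
    [[-0.25,-1,0],[0,0,-0.06],1],
  ],
)

```text
time_s: 0.6
position: [0.3717, -0.3802, 0.2311]
tcp_rot: [-3.08, 0.617, 0.001]
wrist_force: [0.3, 0.1, -0.0]
gripper_width: 0.0854
```

>>> send_rows(
  increments=[
    [[0.05,-0.34,0],[0,0,-0.02],1],
    [[0.1,-0.67,0],[0,0,-0.04],1],
    [[0.15,-1,0],[0,0,-0.057],1],
  ],
)

```text
time_s: 0.85
position: [0.4247, -0.2944, 0.2311]
tcp_rot: [-3.141, 0.059, 0.001]
wrist_force: [0.5, 0.0, -0.2]
gripper_width: 0.0854
```

```bash
python3 -c "
from plan import *
go([.5355,-.1187,.12],down(-2))"
```

```text
t 0.85 pos [ 0.4247 -0.2944  0.2311] grip 0.0854 F [ 0.4601  0.0101 -0.2143]
world d [ 0.1108  0.1757 -0.1111]  shift [ 1.0422 -1.7972  1.1111]  turn [-0.      0.0001 -0.0004]
```

>>> send_rows(
  increments=[
    [[0.2,-0.33,0],[0,0,0],1],
    [[0.4,-0.67,0],[0,0,0],1],
    [[0.6,-1,0],[0,0,0],1],
  ],
)

```text
time_s: 1.1
position: [0.489, -0.1971, 0.2311]
tcp_rot: [-3.141, 0.07, 0.001]
wrist_force: [0.5, 0.5, -0.1]
gripper_width: 0.0852
```

>>> send_rows(
  increments=[
    [[0.15,-0.27,0.2],[0,0,0],1],
    [[0.3,-0.53,0.4],[0,0,0],1],
    [[0.44,-0.8,0.7],[0,0,0],1],
    [[0.44,-0.8,1],[0,0,0],1],
    [[0.44,-0.8,1],[0,0,0],1],
  ],
)

```text
time_s: 1.52
position: [0.5334, -0.1182, 0.1263]
tcp_rot: [-3.138, 0.062, 0.013]
wrist_force: [-2.2, -0.9, -0.5]
gripper_width: 0.0856
```

```bash
python3 -c "
from plan import *
s=snap('scene','s1');t=snap('top','t1');crop(s,180,130,300,220,'s1c');crop(t,235,150,335,225,'t1c')
go([.5355,-.1187,.01],down(-2))"
```

```text
s1c 6.666666666666667
t1c 8.0
t 1.62 pos [ 0.5351 -0.1211  0.1307] grip 0.0853 F [ 0.6709 -0.7972  0.8174]
world d [ 0.0004  0.0024 -0.1207]  shift [ 0.007  -0.0239  1.2075]  turn [-0.      0.0005 -0.0014]
```

View pics/s1c.png

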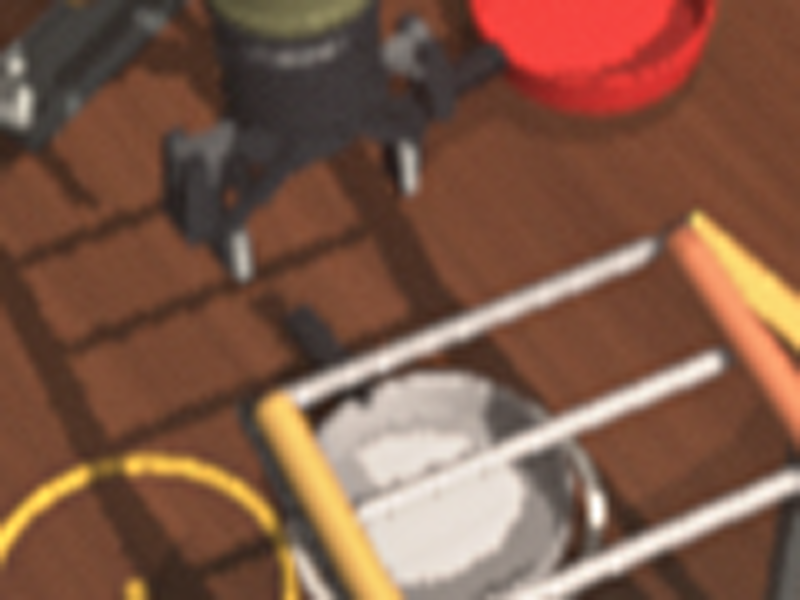

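View pics/t1c.png

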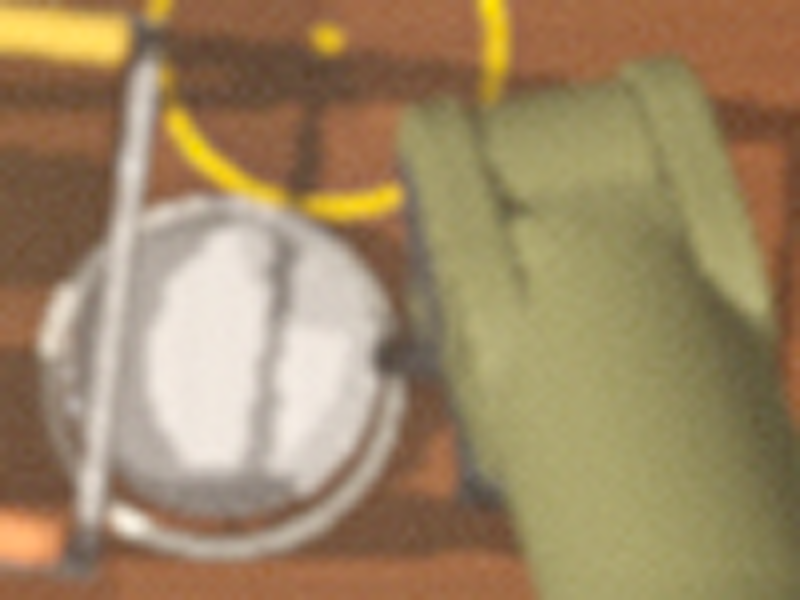

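Fingers straddle the handle (crop (240,255) and (408,165), handle (315,330)). Lower and pinch.

>>> send_rows(
  increments=[
    [[0,-0.02,0.3],[0,0,0],1],
    [[0,-0.02,0.6],[0,0,0],1],
    [[0,-0.02,0.8],[0,0,0],1],
    [[0,-0.02,0.9],[0,0,0],1],
    [[0,-0.02,0.9],[0,0,0],1],
  ],
)

```text
time_s: 2.03
position: [0.5356, -0.1201, 0.041]
tcp_rot: [3.14, -0.072, -0.002]
wrist_force: [-0.5, 1.3, -1.0]
gripper_width: 0.0854
```

```bash
python3 -c "
from plan import *
go([.5355,-.1187,.011],down(-2))"
```

```text
t 2.03 pos [ 0.5356 -0.1201  0.041 ] grip 0.0854 F [-0.4959  1.3391 -0.951 ]
world d [-0.0001  0.0014 -0.03  ]  shift [-0.0016 -0.0146  0.3003]  turn [ 0.0001  0.0002 -0.0018]
```

>>> send_rows(
  increments=[
    [[0,-0.01,0.15],[0,0,0],1],
    [[0,-0.01,0.3],[0,0,0],1],
    [[0,-0.01,0.3],[0,0,0],0.2],
    [[0,-0.01,0.3],[0,0,0],-0.3],
    [[0,-0.01,0.3],[0,0,0],-0.8],
    [[0,-0.01,0.3],[0,0,0],-1],
    [[0,-0.01,0.3],[0,0,0],-1],
    [[0,-0.01,0.3],[0,0,0],-1],
  ],
  force=60,
)

```text
time_s: 2.7
position: [0.5362, -0.118, 0.0122]
tcp_rot: [3.14, -0.069, 0.001]
wrist_force: [-0.7, 0.3, 8.4]
gripper_width: 0.0166
```

```bash
python3 -c "
from plan import *
go([.6825,-.1717,.011],down(-2))"
```

```text
t 2.70 pos [ 0.5362 -0.118   0.0122] grip 0.0166 F [-0.6768  0.2564  8.3895]
world d [ 0.1463 -0.0537 -0.0012]  shift [1.4849 0.4724 0.0125]  turn [ 0.0001 -0.0001 -0.0014]
```

>>> send_rows(
  increments=[
    [[0,0,-0.005],[0,0,0],-1],
    [[0,0,-0.01],[0,0,0],-1],
    [[0,0,-0.01],[0,0,0],-1],
  ],
)

```text
time_s: 2.95
position: [0.5363, -0.1178, 0.0125]
tcp_rot: [3.141, -0.069, 0.0]
wrist_force: [-2.1, 0.1, 2.8]
gripper_width: 0.0167
```

```bash
python3 -c "
from plan import *
s=snap('scene','s2');crop(s,180,130,300,220,'s2c')
go([.6825,-.1717,.011],down(-2))"
```

```text
s2c 6.666666666666667
t 3.00 pos [ 0.5363 -0.1178  0.0125] grip 0.0170 F [-0.0456 -0.2155  2.0012]
world d [ 0.1462 -0.0539 -0.0015]  shift [1.4845 0.4739 0.015 ]  turn [ 0.     -0.     -0.0014]
```

View pics/s2c.png

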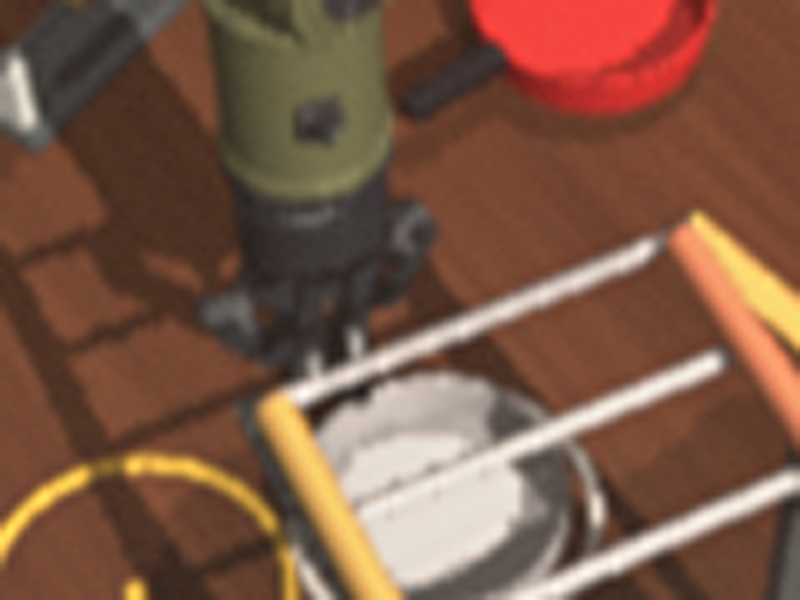

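Handle gripped, force small; slide.

>>> send_rows(
  increments=[
    [[0.05,0.015,0],[0,0,0],-1],
    [[0.15,0.045,0],[0,0,0],-1],
    [[0.25,0.08,0],[0,0,0],-1],
    [[0.35,0.11,0],[0,0,0],-1],
    [[0.45,0.14,0],[0,0,0],-1],
    [[0.55,0.175,0],[0,0,0],-1],
    [[0.65,0.205,0],[0,0,0],-1],
    [[0.75,0.24,0],[0,0,0],-1],
  ],
)

```text
time_s: 3.67
position: [0.6085, -0.1435, 0.0121]
tcp_rot: [-3.14, 0.066, 0.007]
wrist_force: [-6.7, 2.7, 6.5]
gripper_width: 0.0167
```

```bash
python3 -c "
from plan import *
s=snap('scene','s3');crop(s,150,120,300,220,'s3c')
go([.6825,-.1717,.011],down(-2))"
```

```text
s3c 5.333333333333333
t 3.72 pos [ 0.611  -0.1445  0.0123] grip 0.0166 F [-1.4516  1.6485  5.6589]
world d [ 0.0715 -0.0272 -0.0013]  shift [0.7261 0.241  0.0119]  turn [-0.0002  0.0002 -0.0013]
```

View pics/s3c.png

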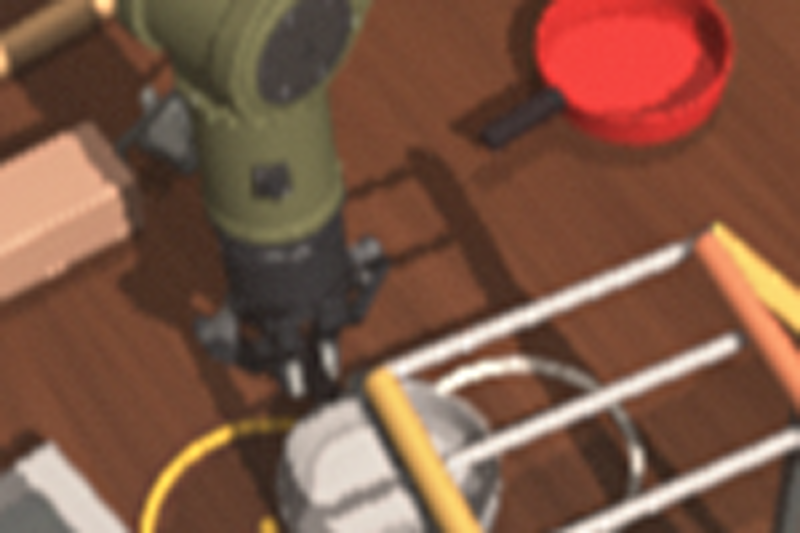

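>>> send_rows(
  increments=[
    [[0.05,0.015,0],[0,0,0],-1],
    [[0.15,0.045,0],[0,0,0],-1],
    [[0.25,0.08,0],[0,0,0],-1],
    [[0.35,0.11,0],[0,0,0],-1],
    [[0.45,0.14,0],[0,0,0],-1],
    [[0.55,0.18,0],[0,0,0],-1],
    [[0.65,0.21,0],[0,0,0],-1],
    [[0.73,0.24,0],[0,0,0],-1],
  ],
)

```text
time_s: 4.38
position: [0.681, -0.1706, 0.0122]
tcp_rot: [-3.139, 0.066, 0.006]
wrist_force: [-6.7, 3.4, 6.8]
gripper_width: 0.0167
```

```bash
python3 -c "
from plan import *
s=snap('scene','s4');crop(s,150,120,300,220,'s4c');t=snap('top','t4');crop(t,235,120,335,195,'t4c')
go([.6825,-.1717,.011],down(-2))"
```

```text
s4c 5.333333333333333
t4c 8.0
t 4.48 pos [ 0.6826 -0.1713  0.0124] grip 0.0170 F [-1.0969  1.1416  4.6812]
world d [-0.0001 -0.0004 -0.0014]  shift [-0.0006  0.0044  0.0141]  turn [-0.0002  0.0001 -0.0013]
```

View pics/s4c.png

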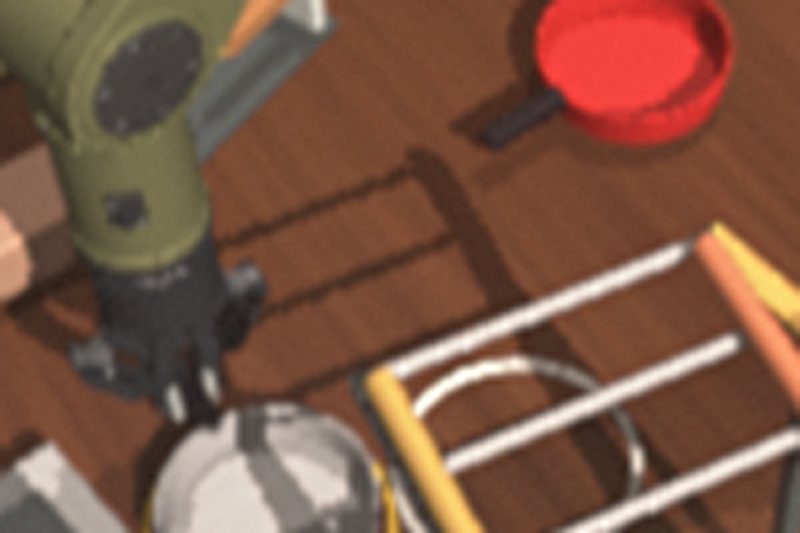

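View pics/t4c.png

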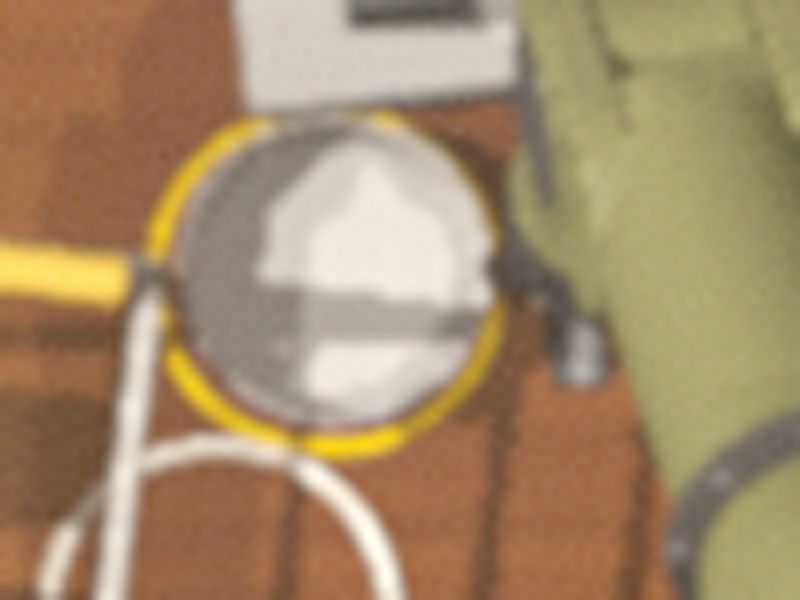

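Pan sits concentric on the yellow ring (crop rim centre ≈(335,270) vs ring centre (328,280), the difference is height parallax). Release and rise.

>>> send_rows(
  increments=[
    [[0,0,0],[0,0,0],-0.4],
    [[0,0,0],[0,0,0],-0.1],
    [[0,0,0],[0,0,0],0.1],
    [[0,0,0],[0,0,0],0.1],
    [[0,0,-0.1],[0,0,0],0.1],
    [[0,0,-0.3],[0,0,0],0.1],
    [[0,0,-0.6],[0,0,0],0.1],
    [[0,0,-1],[0,0,0],0.1],
  ],
)

```text
time_s: 5.15
position: [0.6802, -0.172, 0.1114]
tcp_rot: [-3.14, 0.068, 0.007]
wrist_force: [0.9, -0.4, -0.7]
gripper_width: 0.0471
```

```bash
python3 -c "
from plan import *
R=lean(20.5,36);g=SO+[0,0,.05]
print(R, tcp(g,R))
p=tcp(g,R)-.10*R[:,2]+[0,0,.03];print(p)
go(p,R)"
```

```text
[[ 0.3502 -0.7578  0.5506]
 [-0.9367 -0.2833  0.2058]
 [-0.     -0.5878 -0.809 ]] [ 0.498  -0.3976  0.0346]
[ 0.4429 -0.4182  0.1455]
t 5.15 pos [ 0.6802 -0.172   0.1114] grip 0.0471 F [ 0.9175 -0.4175 -0.7312]
world d [-0.2373 -0.2461  0.0341]  shift [-2.2654  2.5621 -0.3329]  turn [0.0885 0.0591 0.1795]
```

>>> send_rows(
  increments=[
    [[-0.2,0.25,-0.25],[0,0,0],0.1],
    [[-0.45,0.5,-0.5],[0.009,0.006,0.018],0.1],
    [[-0.67,0.75,-0.7],[0.018,0.012,0.036],0.1],
    [[-0.9,1,-0.9],[0.026,0.018,0.054],0.5],
  ],
)

```text
time_s: 5.48
position: [0.5873, -0.2692, 0.2046]
tcp_rot: [-2.931, 0.552, -0.171]
wrist_force: [0.1, -1.2, 0.1]
gripper_width: 0.0578
```

```bash
python3 -c "
from plan import *
R=lean(20.5,36);g=SO+[0,0,.05]
p=tcp(g,R)-.10*R[:,2]+[0,0,.03]
go(p,R)"
```

```text
t 5.48 pos [ 0.5873 -0.2692  0.2046] grip 0.0578 F [ 0.0672 -1.2054  0.0986]
world d [-0.1444 -0.149  -0.0591]  shift [-0.8355  1.9804  0.1849]  turn [0.0626 0.0404 0.1278]
```

>>> send_rows(
  increments=[
    [[-0.1,0.25,0],[0.008,0.005,0.017],1],
    [[-0.2,0.5,0],[0.016,0.01,0.033],1],
    [[-0.3,0.75,0],[0.024,0.015,0.05],1],
    [[-0.4,1,0],[0.031,0.02,0.064],1],
  ],
)

```text
time_s: 5.82
position: [0.5146, -0.3476, 0.1832]
tcp_rot: [-2.57, 1.065, -0.338]
wrist_force: [-0.4, -0.0, -1.0]
gripper_width: 0.0856
```

```bash
python3 -c "
from plan import *
R=lean(20.5,36);g=SO+[0,0,.05]
p=tcp(g,R)-.10*R[:,2]+[0,0,.03]
go(p,R)"
```

```text
t 5.82 pos [ 0.5146 -0.3476  0.1832] grip 0.0856 F [-0.4069 -0.0264 -0.9867]
world d [-0.0717 -0.0706 -0.0376]  shift [-0.022   1.0729 -0.0527]  turn [0.0319 0.0202 0.0635]
```

>>> send_rows(
  increments=[
    [[0,0.2,0],[0.008,0.005,0.016],1],
    [[0,0.45,0],[0.016,0.01,0.032],1],
    [[0,0.7,0],[0.024,0.015,0.048],1],
    [[-0.02,0.9,-0.02],[0.032,0.02,0.064],1],
    [[-0.02,1,-0.05],[0.032,0.02,0.064],1],
    [[-0.02,1,-0.05],[0.032,0.02,0.064],1],
  ],
)

```text
time_s: 6.32
position: [0.4462, -0.415, 0.1465]
tcp_rot: [-2.125, 1.475, -0.472]
wrist_force: [0.7, 0.2, -0.5]
gripper_width: 0.0854
```

```bash
python3 -c "
from plan import *
s=snap('scene','s5');crop(s,130,60,270,165,'s5c');t=snap('top','t5');crop(t,300,120,440,225,'t5c')
R=lean(20.5,36);g=SO+[0,0,.05]
go(tcp(g,R)-.04*R[:,2]+[0,0,.01],R)"
```

```text
s5c 5.714285714285714
t5c 5.714285714285714
t 6.42 pos [ 0.4504 -0.4118  0.1486] grip 0.0856 F [ 0.7511 -0.1065  0.0301]
world d [ 0.0255  0.006  -0.0716]  shift [0.0357 0.2092 0.7323]  turn [0.0003 0.0008 0.0008]
```

View pics/s5c.png

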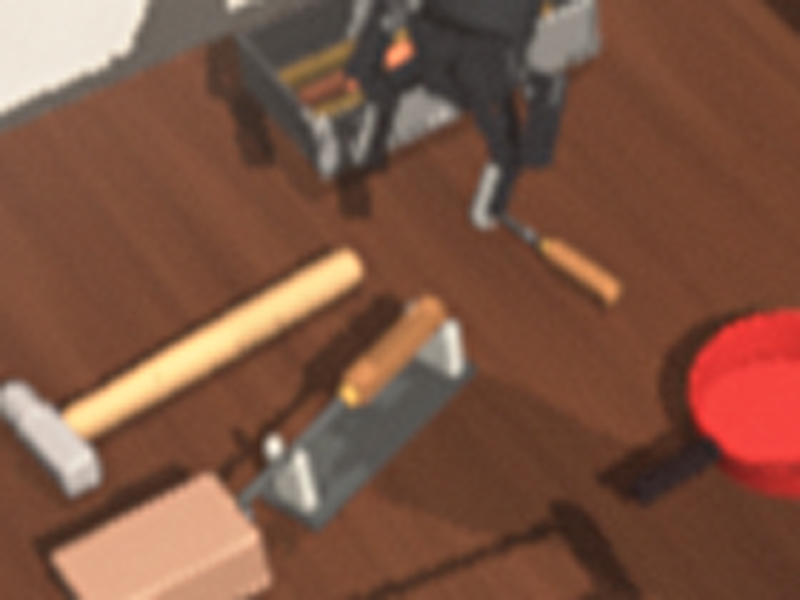

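View pics/t5c.png

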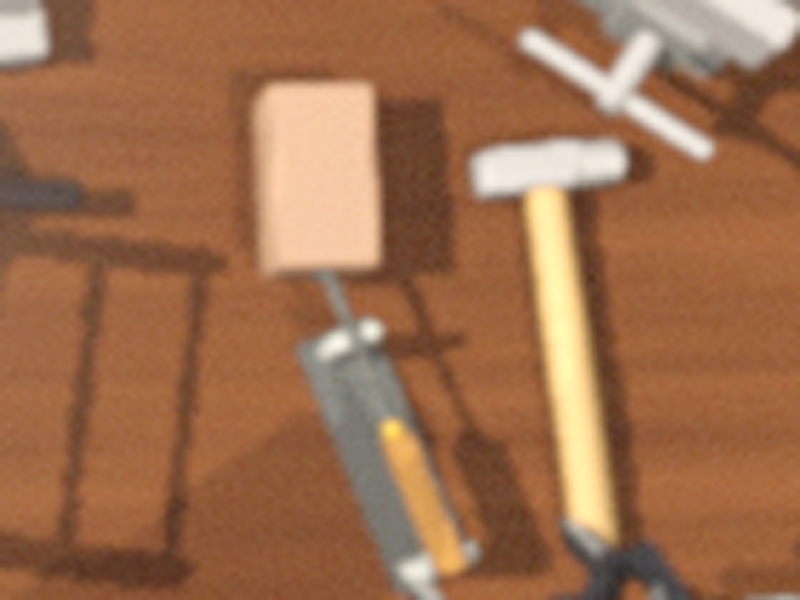

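Jaws are above and behind the handle (top crop fingers (420,585)/(590,540), handle (428,500)). Approach.

>>> send_rows(
  increments=[
    [[0.04,0.1,0.2],[0,0,0],0.3],
    [[0.04,0.21,0.4],[0,0,0],0.3],
    [[0.04,0.21,0.6],[0,0,0],0.3],
    [[0.04,0.21,0.73],[0,0,0],0.3],
    [[0.04,0.21,0.73],[0,0,0],0.3],
    [[0.04,0.21,0.73],[0,0,0],0.3],
  ],
)

```text
time_s: 6.92
position: [0.4771, -0.4043, 0.0769]
tcp_rot: [-2.13, 1.462, -0.472]
wrist_force: [-0.4, -0.2, 1.1]
gripper_width: 0.0556
```

```bash
python3 -c "
from plan import *
s=snap('scene','s6');crop(s,160,80,240,140,'s6c');t=snap('top','t6');crop(t,330,150,410,210,'t6c')
R=lean(20.5,36);g=SO+[0,0,.05]
go(tcp(g,R),R)"
```

```text
s6c 10.0
t6c 10.0
t 7.02 pos [ 0.476  -0.4061  0.0773] grip 0.0555 F [-0.0106  0.3662 -0.4725]
world d [ 0.022   0.0085 -0.0427]  shift [-0.0006  0.0593  0.4838]  turn [0.0003 0.0008 0.0008]
```

View pics/s6c.png

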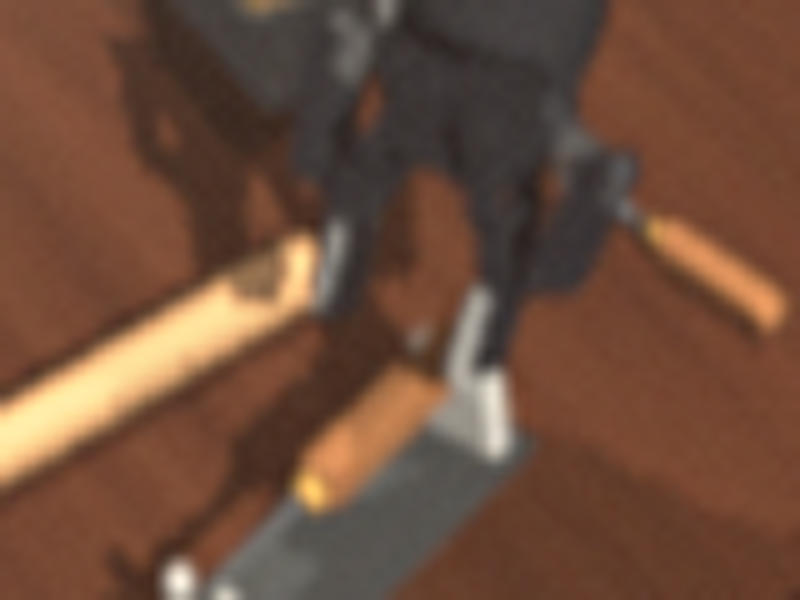

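View pics/t6c.png

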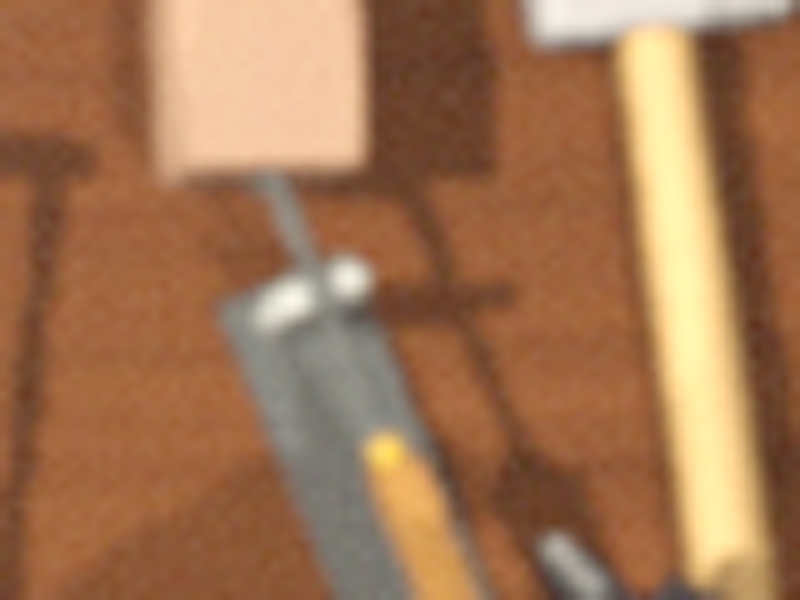

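>>> send_rows(
  increments=[
    [[0,0.03,0.15],[0,0,0],0.3],
    [[0,0.06,0.3],[0,0,0],0.3],
    [[0,0.06,0.4],[0,0,0],0.3],
    [[0,0.06,0.48],[0,0,0],0.3],
    [[0,0.06,0.48],[0,0,0],0.3],
  ],
)

```text
time_s: 7.43
position: [0.4972, -0.3972, 0.0331]
tcp_rot: [-2.126, 1.468, -0.471]
wrist_force: [-0.1, -0.4, 0.7]
gripper_width: 0.0555
```

```bash
python3 -c "
from plan import *
s=snap('scene','s7');crop(s,160,80,240,140,'s7c');t=snap('top','t7');crop(t,330,170,410,230,'t7c')
R=lean(20.5,36);g=SO+[0,0,.05]
go(tcp(g,R),R)"
```

```text
s7c 10.0
t7c 10.0
t 7.53 pos [ 0.4967 -0.398   0.0339] grip 0.0552 F [ 0.5698 -0.9612 -0.2243]
world d [0.0013 0.0004 0.0008]  shift [ 0.0004 -0.0155  0.0018]  turn [0.0003 0.0008 0.0004]
```

View pics/s7c.png

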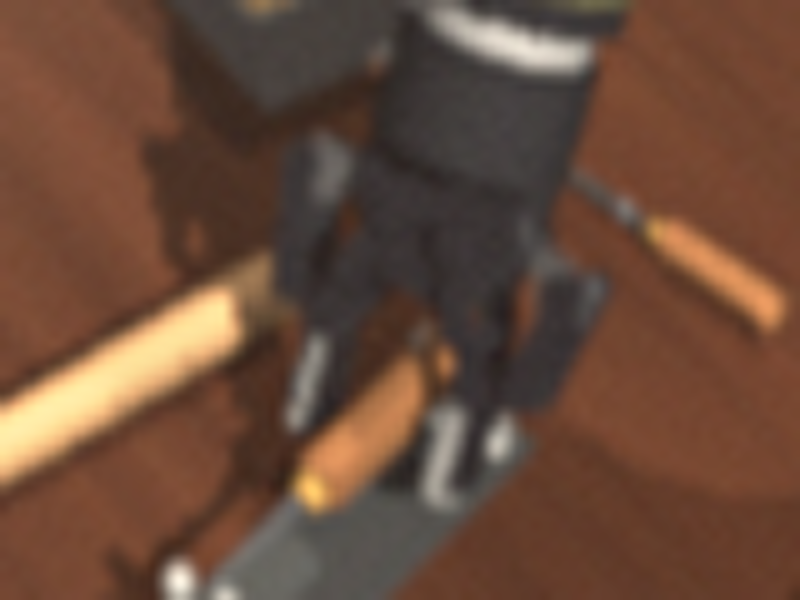

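View pics/t7c.png

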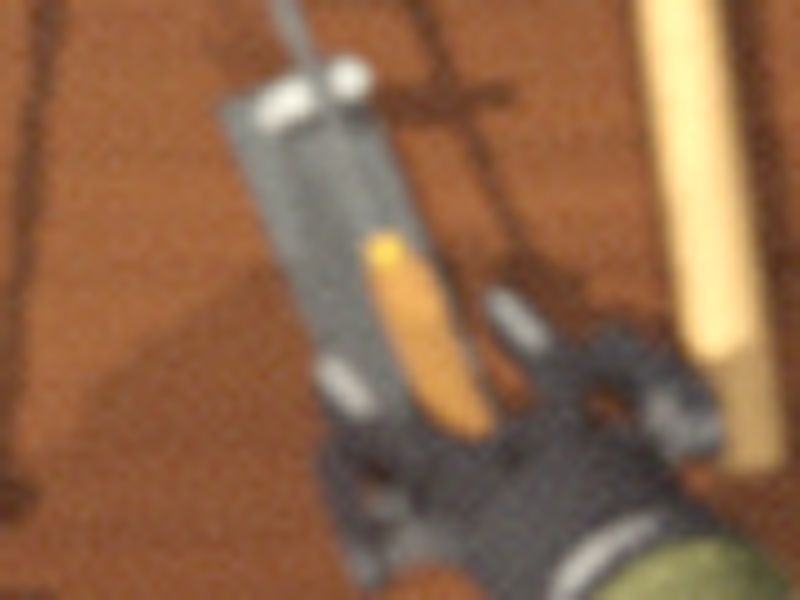

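Handle (crop (430,340)) is midway between the pads. Close.

>>> send_rows(
  increments=[
    [[0,0,0],[0,0,0],0],
    [[0,0,0],[0,0,0],-0.4],
    [[0,0,0],[0,0,0],-0.7],
    [[0,0,0],[0,0,0],-1],
    [[0,0,0],[0,0,0],-1],
    [[0,0,0],[0,0,0],-1],
  ],
  force=60,
)

```text
time_s: 8.03
position: [0.4964, -0.3985, 0.0339]
tcp_rot: [-2.126, 1.47, -0.473]
wrist_force: [-3.8, -1.4, 6.2]
gripper_width: 0.0152
```

```bash
python3 -c "
from plan import *
R=lean(20.5,36);g=SO+[0,0,.05]
go(tcp(g,R)+[0,0,.1],R)"
```

```text
t 8.03 pos [ 0.4964 -0.3985  0.0339] grip 0.0152 F [-3.815  -1.3951  6.1826]
world d [0.0016 0.0009 0.1007]  shift [-0.0057 -0.6051 -0.8055]  turn [0.0003 0.0007 0.0003]
```

>>> send_rows(
  increments=[
    [[0,-0.03,-0.04],[0,0,0],-1],
    [[0,-0.09,-0.12],[0,0,0],-1],
    [[0,-0.18,-0.24],[0,0,0],-1],
    [[0,-0.3,-0.4],[0,0,0],-1],
    [[0,-0.42,-0.57],[0,0,0],-1],
    [[0,-0.53,-0.73],[0,0,0],-1],
    [[0,-0.59,-0.81],[0,0,0],-1],
    [[0,-0.59,-0.81],[0,0,0],-1],
  ],
)

```text
time_s: 8.7
position: [0.4979, -0.3987, 0.1364]
tcp_rot: [-2.128, 1.468, -0.477]
wrist_force: [-0.5, -0.4, -1.3]
gripper_width: 0.0154
```

```bash
python3 -c "
from plan import *
s=snap('scene','s8');crop(s,130,60,270,165,'s8c');t=snap('top','t8');crop(t,310,120,430,210,'t8c')
R=lean(82.3,36);g=HO-.25*HX+[0,0,.11]
print(tcp(g,R));go(tcp(g,R),R)"
```

```text
s8c 5.714285714285714
t8c 6.666666666666667
[ 0.5302 -0.0942  0.0946]
t 8.80 pos [ 0.4966 -0.3982  0.1334] grip 0.0153 F [-0.5311  0.757  -0.7734]
world d [ 0.0336  0.304  -0.0388]  shift [-2.722  -0.8969  1.1358]  turn [ 0.0002 -0.1    -0.1387]
```

View pics/s8c.png

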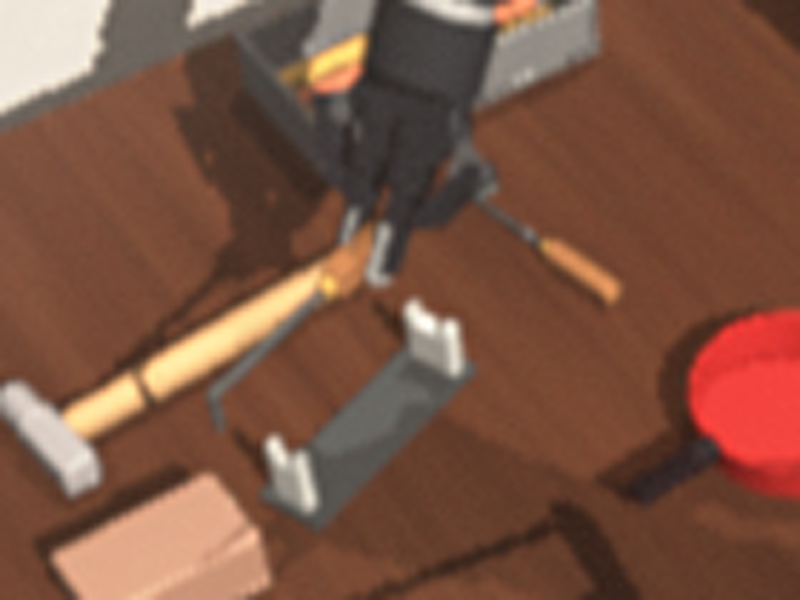

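View pics/t8c.png

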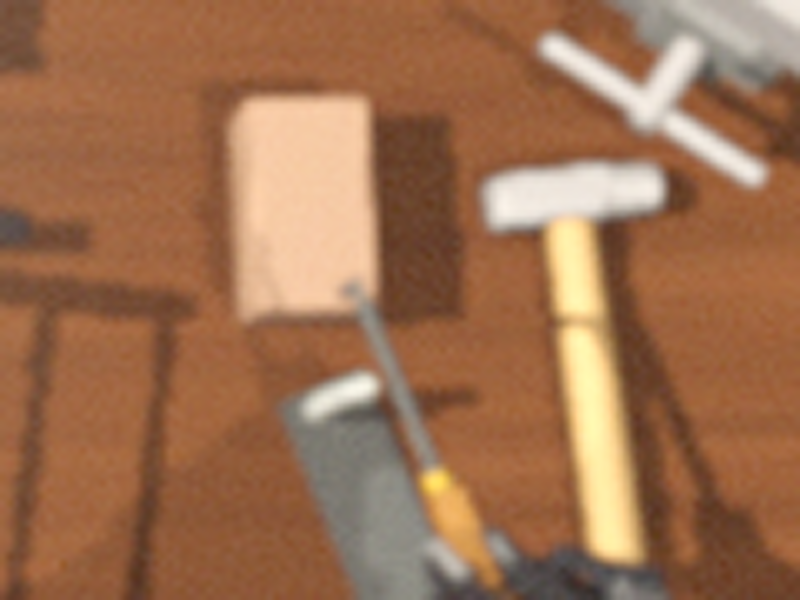

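```bash
python3 -c "
from plan import *
f=lambda u,v,x0,y0,k:(x0+u/k-.5,y0+v/k-.5)
a=tri({'top':f(348,290,310,120,6.6667),'scene':f(215,392,130,60,5.7143)});print('rod end',a)
b=tri({'top':f(432,475,310,120,6.6667),'scene':f(328,288,130,60,5.7143)});print('handle front',b)
d=a-b;print(np.degrees(np.arctan2(d[1],d[0])),np.degrees(np.arcsin(d[2]/np.linalg.norm(d))),np.linalg.norm(d))
o=ctrl.get_obs();R=Ro.from_rotvec(o['tcp_rot']).as_matrix();print(np.array(o['position'])-.019*R[:,2])
print(ray('scene',f(220,430,130,60,5.7143),.1))
"
```

```text
rod end [ 0.6257 -0.3435  0.1604]
handle front [ 0.531  -0.3801  0.1605]
21.12161737920284 -0.08312071757542386 0.10157495678864573
[ 0.4862 -0.4021  0.1488]
[[ 0.6224 -0.3685  0.1   ]]
```

Pick hangs level from the jaws (rod end and handle front both at z≈0.16). Carry to the slot front.

>>> send_rows(
  increments=[
    [[-0.2,-0.06,0.08],[0,-0.006,-0.009],-1],
    [[-0.45,-0.15,0.18],[0,-0.015,-0.02],-1],
    [[-0.7,-0.23,0.28],[0,-0.024,-0.034],-1],
    [[-0.95,-0.31,0.38],[0,-0.034,-0.047],-1],
  ],
)

```text
time_s: 9.13
position: [0.5062, -0.2912, 0.1196]
tcp_rot: [-2.325, 1.04, -0.331]
wrist_force: [0.1, 0.5, -1.0]
gripper_width: 0.0153
```

```bash
cat > a.py <<'E'
from plan import *
R=lean(82.3,36);g=HO-.25*HX+[0,0,.11]
go(tcp(g,R),R)
E
python3 a.py
```

```text
t 9.13 pos [ 0.5062 -0.2912  0.1196] grip 0.0153 F [ 0.1392  0.5385 -0.9568]
world d [ 0.024  0.197 -0.025]  shift [-1.3056 -1.059   1.0845]  turn [-0.0001 -0.0653 -0.0913]
```

>>> send_rows(
  increments=[
    [[-0.17,-0.13,0.14],[0,-0.009,-0.012],-1],
    [[-0.33,-0.26,0.27],[0,-0.018,-0.024],-1],
    [[-0.5,-0.4,0.41],[0,-0.027,-0.036],-1],
    [[-0.65,-0.53,0.54],[0,-0.034,-0.047],-1],
  ],
)

```text
time_s: 9.47
position: [0.5194, -0.1932, 0.1072]
tcp_rot: [-2.451, 0.596, -0.187]
wrist_force: [1.0, 0.8, -2.1]
gripper_width: 0.015
```

```bash
python3 a.py
```

```text
t 9.47 pos [ 0.5194 -0.1932  0.1072] grip 0.0150 F [ 0.9781  0.7599 -2.1074]
world d [ 0.0108  0.099  -0.0125]  shift [-0.3567 -0.6765  0.6499]  turn [-0.0003 -0.0313 -0.0443]
```

>>> send_rows(
  increments=[
    [[-0.09,-0.17,0.16],[0,-0.009,-0.012],-1],
    [[-0.18,-0.34,0.33],[0,-0.018,-0.024],-1],
    [[-0.27,-0.51,0.49],[0,-0.027,-0.036],-1],
    [[-0.36,-0.68,0.65],[0,-0.031,-0.044],-1],
    [[-0.36,-0.68,0.65],[0,-0.031,-0.044],-1],
    [[-0.36,-0.68,0.65],[0,-0.031,-0.044],-1],
  ],
)

```text
time_s: 9.97
position: [0.5306, -0.0928, 0.0952]
tcp_rot: [-2.506, 0.173, -0.057]
wrist_force: [-0.6, -1.2, -0.6]
gripper_width: 0.0152
```

```bash
python3 a.py; python3 -c "
from plan import *
s=snap('scene','s9');crop(s,170,120,310,225,'s9c');t=snap('top','t9');crop(t,180,140,300,230,'t9c')"
```

```text
t 9.97 pos [ 0.5306 -0.0928  0.0952] grip 0.0152 F [-0.5838 -1.1759 -0.5518]
world d [-0.0004 -0.0013 -0.0006]  shift [-0.0016  0.0148 -0.0032]  turn [-0.0003 -0.0004 -0.0004]
s9c 5.714285714285714
t9c 6.666666666666667
```

View pics/s9c.png

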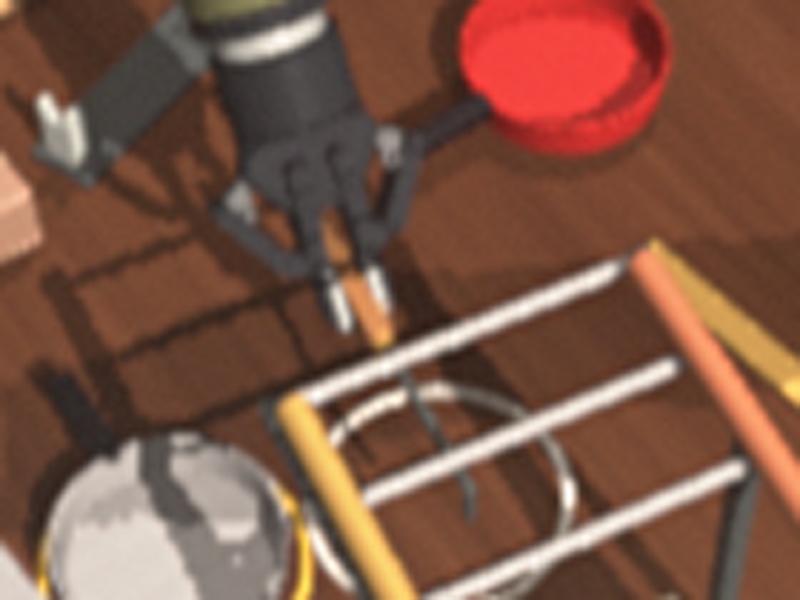

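View pics/t9c.png

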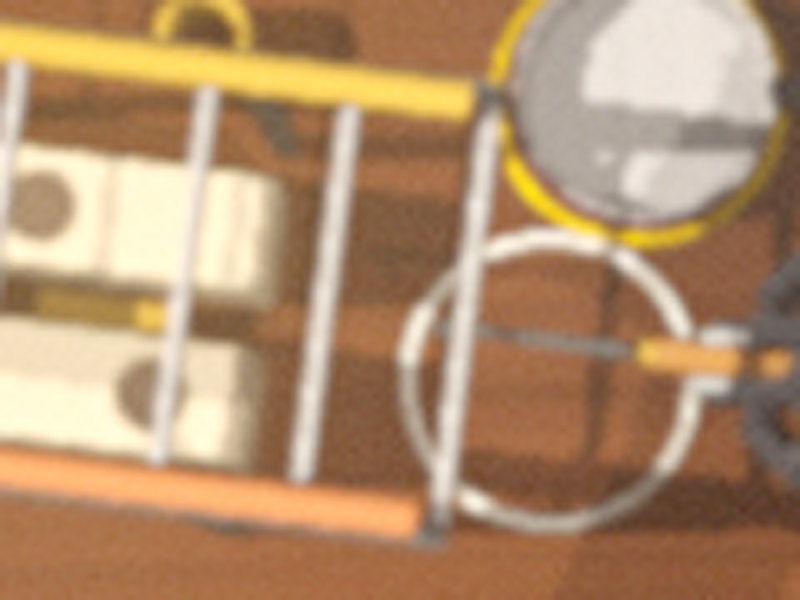

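```bash
python3 -c "
from plan import *
f=lambda u,v,x0,y0,k:(x0+u/k-.5,y0+v/k-.5)
for nm,a in (('rodend top',ray('top',f(440,326,180,140,6.6667),.11)[0]),('hfront',ray('top',f(640,352,180,140,6.6667),.115)[0]),('rodend sc',ray('scene',f(470,485,170,120,5.7143),.11)[0]),('tip sc',ray('scene',f(472,517,170,120,5.7143),.08)[0]),('hf sc',ray('scene',f(383,340,170,120,5.7143),.115)[0])):
  r=a-HO;print(nm,a,'hearth',r@HX,r@HN)
print(proj('scene',[HO+.048*HX+[0,0,.03]]),proj('top',[HO+.048*HX+[0,0,.03]]))
"
```

```text
rodend top [0.5518 0.0434 0.11  ] hearth -0.0996230183255852 -0.003019865048196072
hfront [ 0.5364 -0.0578  0.115 ] hearth -0.20198293541110865 -0.0012694642650234325
rodend sc [0.5466 0.0416 0.11  ] hearth -0.10207757950490796 0.0019311579109280103
tip sc [0.5474 0.0445 0.08  ] hearth -0.09907142576736312 0.0014985428148129962
hf sc [ 0.5341 -0.0632  0.115 ] hearth -0.2076601175574322 0.000295029349184553
[[273.1322 254.382 ]] [[204.7554 186.7639]]
```

```bash
cat > b.py <<'E'
from plan import *
import sys
x,z=float(sys.argv[1]),float(sys.argv[2])
R=lean(82.3,36);g=HO+x*HX+[0,0,z]
go(tcp(g,R),R)
E
python3 b.py -.165 .0755; python3 b.py -.08 .0755
```

```text
t 10.07 pos [ 0.5305 -0.0957  0.0952] grip 0.0156 F [-0.1175 -0.2385 -0.4039]
world d [ 0.0111  0.0858 -0.0351]  shift [-0.0129 -0.4931  0.7923]  turn [-0.     -0.0009 -0.001 ]
t 10.07 pos [ 0.5305 -0.0957  0.0952] grip 0.0156 F [-0.1175 -0.2385 -0.4039]
world d [ 0.0224  0.17   -0.0351]  shift [-0.02   -1.1807  1.292 ]  turn [-0.     -0.0009 -0.001 ]
```

>>> send_rows(
  increments=[
    [[0,-0.08,0.13],[0,0,0],-1],
    [[-0.01,-0.16,0.26],[0,0,0],-1],
    [[-0.01,-0.24,0.39],[0,-0.001,-0.001],-1],
    [[-0.01,-0.33,0.52],[0,-0.001,-0.001],-1],
    [[-0.01,-0.41,0.66],[0,-0.001,-0.001],-1],
    [[-0.01,-0.49,0.79],[0,-0.001,-0.001],-1],
    [[-0.01,-0.49,0.79],[0,-0.001,-0.001],-1],
  ],
)

```text
time_s: 10.65
position: [0.5414, -0.0082, 0.0606]
tcp_rot: [-2.508, 0.166, -0.053]
wrist_force: [-0.2, 0.8, 0.1]
gripper_width: 0.0152
```

```bash
python3 b.py -.08 .0755;python3 -c "
from plan import *
s=snap('scene','s10');crop(s,200,150,300,250,'s10c');t=snap('top','t10');crop(t,180,150,280,225,'t10c')"
```

```text
t 10.65 pos [ 0.5414 -0.0082  0.0606] grip 0.0152 F [-0.2165  0.8063  0.0846]
world d [ 0.0116  0.0825 -0.0004]  shift [ 0.0066 -0.6708  0.4939]  turn [-0.0002  0.0003  0.0003]
s10c 6.0
t10c 8.0
```

View pics/s10c.png

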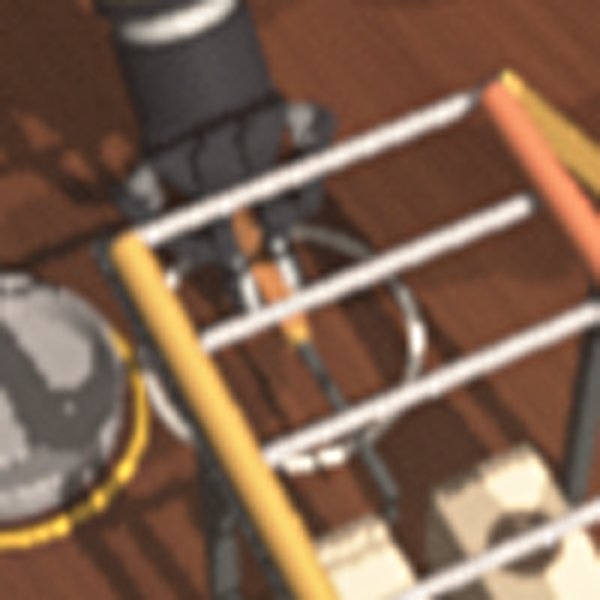

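View pics/t10c.png

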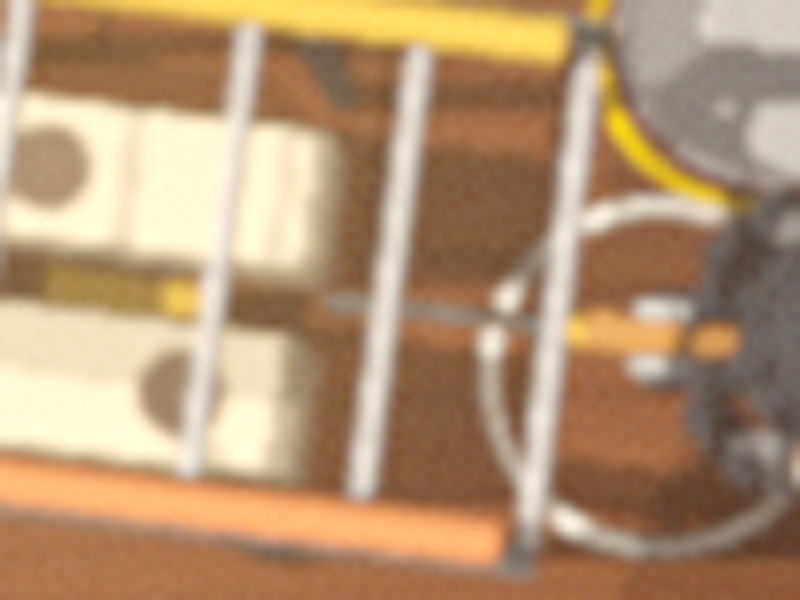

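Rod end (top crop (330,300)) points at the middle of the slot mouth ((318,300)). Insert.

>>> send_rows(
  increments=[
    [[0,-0.09,0.06],[0,0,0],-1],
    [[0,-0.19,0.14],[0,0,0],-1],
    [[0,-0.29,0.21],[0,0,0],-1],
    [[0,-0.38,0.28],[0,0,0],-1],
    [[0,-0.48,0.35],[0,0,0],-1],
  ],
)

```text
time_s: 11.17
position: [0.5502, 0.0507, 0.0613]
tcp_rot: [-2.509, 0.165, -0.055]
wrist_force: [0.1, 0.2, -1.4]
gripper_width: 0.0153
```

```bash
python3 b.py -.08 .0755;python3 -c "
from plan import *
s=snap('scene','s11');crop(s,200,130,320,250,'s11c')"
```

```text
t 11.17 pos [0.5502 0.0507 0.0613] grip 0.0153 F [ 0.1214  0.1605 -1.432 ]
world d [ 0.0028  0.0236 -0.0012]  shift [-0.0032 -0.1855  0.1494]  turn [-0.      0.0001  0.0004]
s11c 5.0
```

View pics/s11c.png

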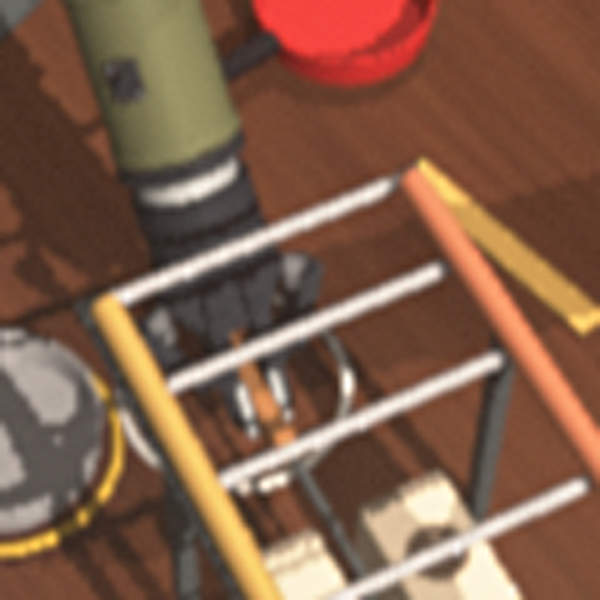

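>>> send_rows(
  increments=[
    [[0,-0.06,0.05],[0,0,0],-1],
    [[0,-0.12,0.1],[0,0,0],-1],
    [[0,-0.18,0.15],[0,0,0],-1],
    [[0,-0.18,0.15],[0,0,0],-1],
    [[0,-0.18,0.15],[0,0,0],-1],
  ],
)

```text
time_s: 11.63
position: [0.5531, 0.0728, 0.0595]
tcp_rot: [-2.509, 0.165, -0.055]
wrist_force: [0.8, -0.7, -2.0]
gripper_width: 0.0152
```

```bash
python3 b.py -.08 .0425;python3 -c "
from plan import *
s=snap('scene','s12');crop(s,220,150,320,250,'s12c');t=snap('top','t12');crop(t,170,150,270,225,'t12c')"
```

```text
t 11.63 pos [0.5531 0.0728 0.0595] grip 0.0152 F [ 0.8075 -0.6745 -1.9982]
world d [-0.0002  0.0015 -0.0324]  shift [-0.0038  0.1788  0.2705]  turn [-0.      0.0001  0.0004]
s12c 6.0
t12c 8.0
```

View pics/s12c.png

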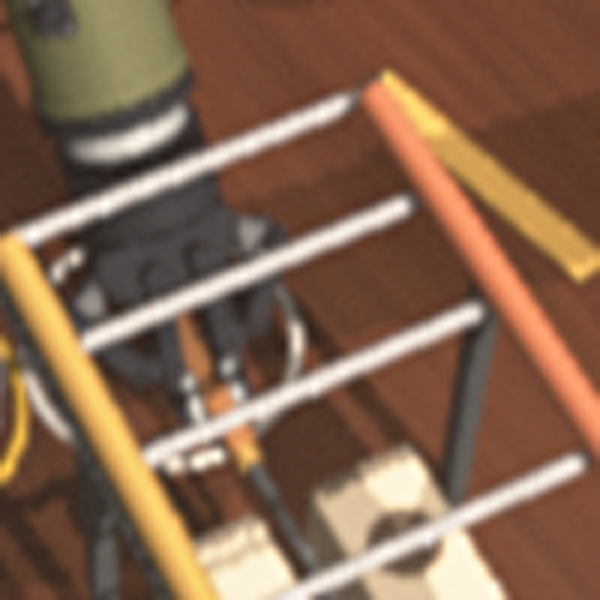

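View pics/t12c.png

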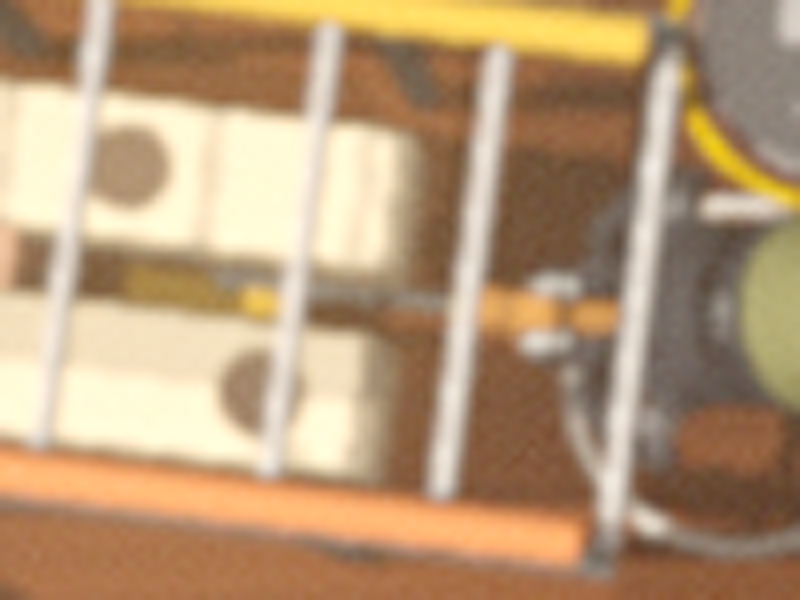

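Rod end shows at top crop (218,277), well beyond the tab (≈(285,297)) and inside the slot edges (255…312). Lower behind the tab.

>>> send_rows(
  increments=[
    [[0,0.04,0.06],[0,0,0],-1],
    [[0,0.08,0.12],[0,0,0],-1],
    [[0,0.12,0.18],[0,0,0],-1],
    [[0,0.15,0.23],[0,0,0],-1],
    [[0,0.18,0.27],[0,0,0],-1],
    [[0,0.18,0.27],[0,0,0],-1],
    [[0,0.18,0.27],[0,0,0],-1],
  ],
)

```text
time_s: 12.32
position: [0.5532, 0.0738, 0.0268]
tcp_rot: [-2.508, 0.166, -0.054]
wrist_force: [0.6, 1.2, -0.6]
gripper_width: 0.0154
```

```bash
python3 b.py -.12 .0425;python3 -c "
from plan import *
s=snap('scene','s13');crop(s,240,190,320,270,'s13c');t=snap('top','t13');crop(t,170,150,270,225,'t13c')"
```

```text
t 12.32 pos [0.5532 0.0738 0.0268] grip 0.0154 F [ 0.6064  1.2005 -0.6158]
world d [-0.0056 -0.0392  0.0004]  shift [-0.0037  0.3177 -0.2356]  turn [-0.0001  0.0001  0.0003]
s13c 7.5
t13c 8.0
```

View pics/s13c.png

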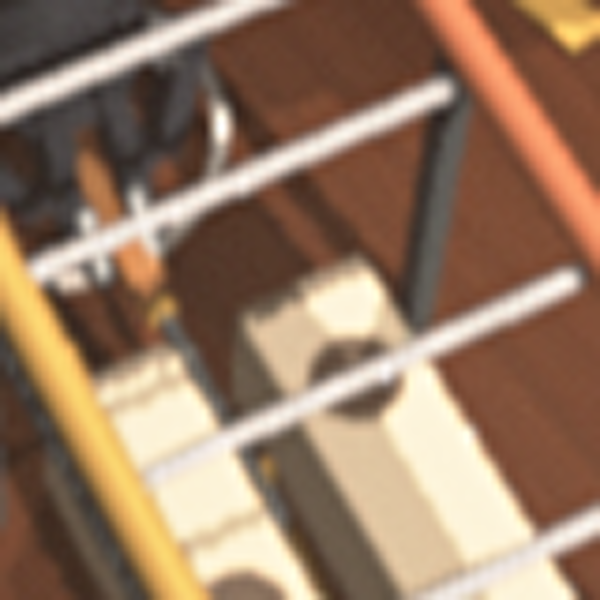

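View pics/t13c.png

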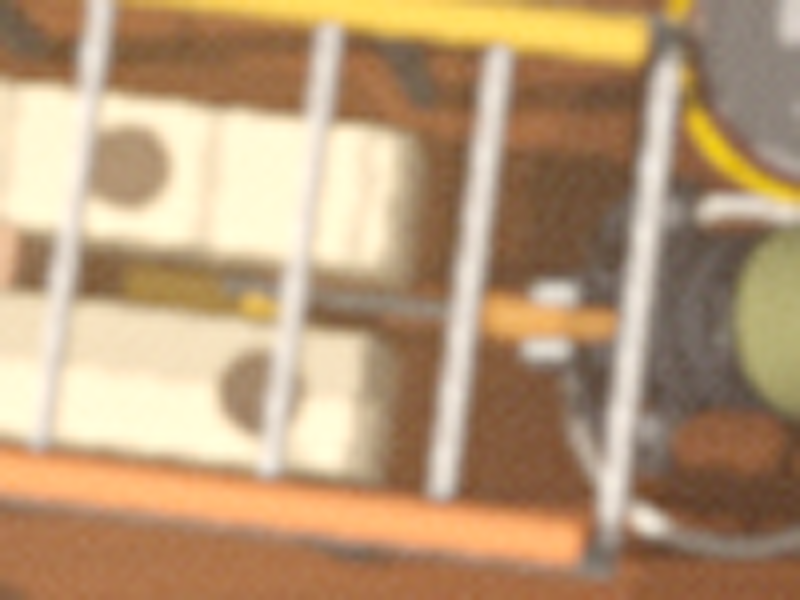

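No resistance; the hook is down. Pull level.

>>> send_rows(
  increments=[
    [[0,0.06,-0.045],[0,0,0],-1],
    [[0,0.13,-0.095],[0,0,0],-1],
    [[0,0.19,-0.14],[0,0,0],-1],
    [[0,0.25,-0.185],[0,0,0],-1],
    [[0,0.32,-0.235],[0,0,0],-1],
    [[0,0.38,-0.28],[0,0,0],-1],
  ],
)

```text
time_s: 12.92
position: [0.5471, 0.0255, 0.0274]
tcp_rot: [-2.509, 0.167, -0.056]
wrist_force: [-0.6, -0.2, -0.8]
gripper_width: 0.0153
```

```bash
python3 b.py -.22 .0425;python3 -c "
from plan import *
s=snap('scene','s14');crop(s,210,150,310,250,'s14c');t=snap('top','t14');crop(t,170,150,270,225,'t14c')"
```

```text
t 12.92 pos [0.5471 0.0255 0.0274] grip 0.0153 F [-0.5952 -0.2124 -0.8139]
world d [-0.0129 -0.0899 -0.0003]  shift [-0.0084  0.737  -0.5315]  turn [ 0.     -0.0001  0.0002]
s14c 6.0
t14c 8.0
```

View pics/s14c.png

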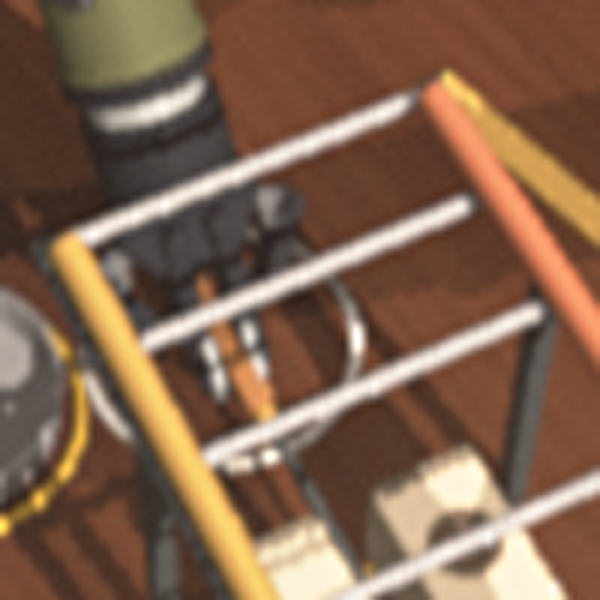

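View pics/t14c.png

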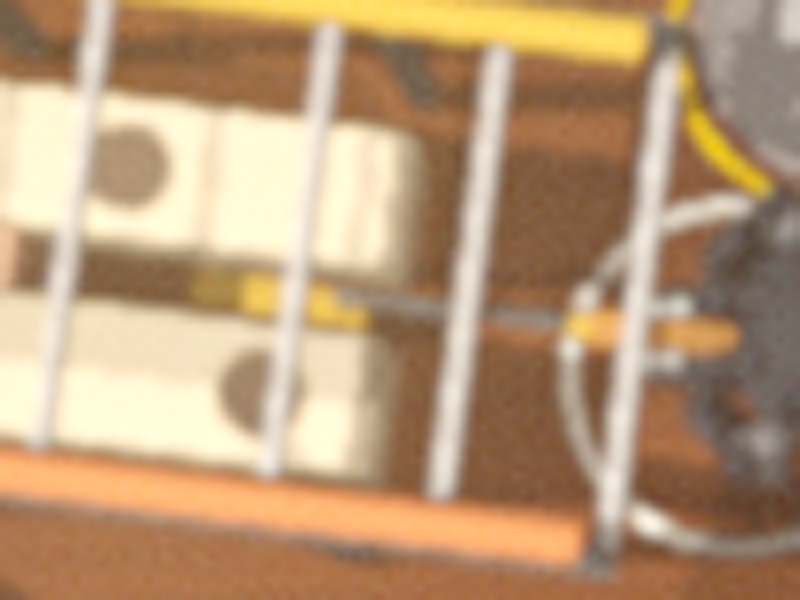

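The bracket follows (its tab now at top crop (355,305), at the mouth). Keep pulling.

>>> send_rows(
  increments=[
    [[0,0.07,-0.05],[0,0,0],-1],
    [[0,0.15,-0.11],[0,0,0],-1],
    [[0,0.23,-0.167],[0,0,0],-1],
    [[0,0.31,-0.225],[0,0,0],-1],
    [[0,0.39,-0.283],[0,0,0],-1],
    [[0,0.47,-0.34],[0,0,0],-1],
    [[0,0.55,-0.4],[0,0,0],-1],
    [[0,0.63,-0.457],[0,0,0],-1],
  ],
)

```text
time_s: 13.68
position: [0.5368, -0.0513, 0.0275]
tcp_rot: [-2.509, 0.166, -0.056]
wrist_force: [-0.3, 1.9, 0.4]
gripper_width: 0.015
```

```bash
python3 b.py -.34 .0425
```

```text
t 13.68 pos [ 0.5368 -0.0513  0.0275] grip 0.0150 F [-0.2523  1.9427  0.3958]
world d [-0.0186 -0.132  -0.0003]  shift [-0.0099  1.0806 -0.7811]  turn [-0.     -0.      0.0003]
```

>>> send_rows(
  increments=[
    [[0,0.07,-0.05],[0,0,0],-1],
    [[0,0.15,-0.11],[0,0,0],-1],
    [[0,0.23,-0.167],[0,0,0],-1],
    [[0,0.31,-0.225],[0,0,0],-1],
    [[0,0.39,-0.283],[0,0,0],-1],
    [[0,0.47,-0.34],[0,0,0],-1],
    [[0,0.55,-0.4],[0,0,0],-1],
    [[0,0.63,-0.457],[0,0,0],-1],
  ],
)

```text
time_s: 14.35
position: [0.5265, -0.1284, 0.0274]
tcp_rot: [-2.509, 0.166, -0.056]
wrist_force: [-0.1, 2.2, 0.0]
gripper_width: 0.0153
```

```bash
python3 b.py -.34 .0425;python3 -c "
from plan import *
s=snap('scene','s15');crop(s,190,120,310,240,'s15c');t=snap('top','t15');crop(t,200,150,320,240,'t15c')"
```

```text
t 14.35 pos [ 0.5265 -0.1284  0.0274] grip 0.0153 F [-0.139   2.1689  0.0065]
world d [-0.0083 -0.0549 -0.0002]  shift [-0.0098  0.4507 -0.3246]  turn [0.     0.     0.0003]
s15c 5.0
t15c 6.666666666666667
```

View pics/s15c.png

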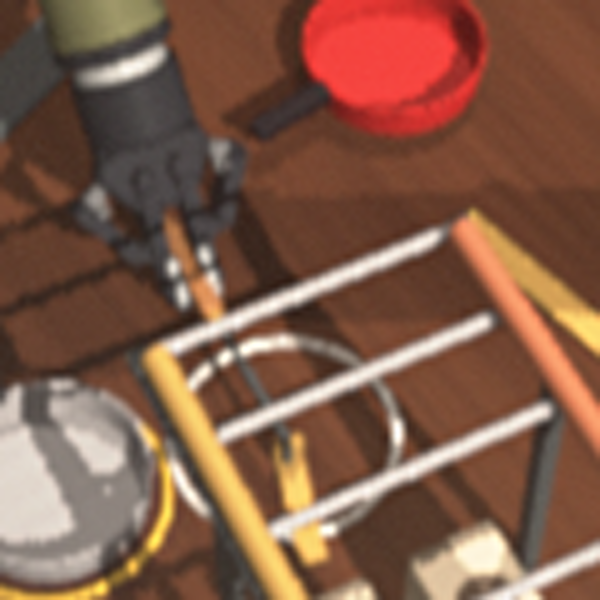

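View pics/t15c.png

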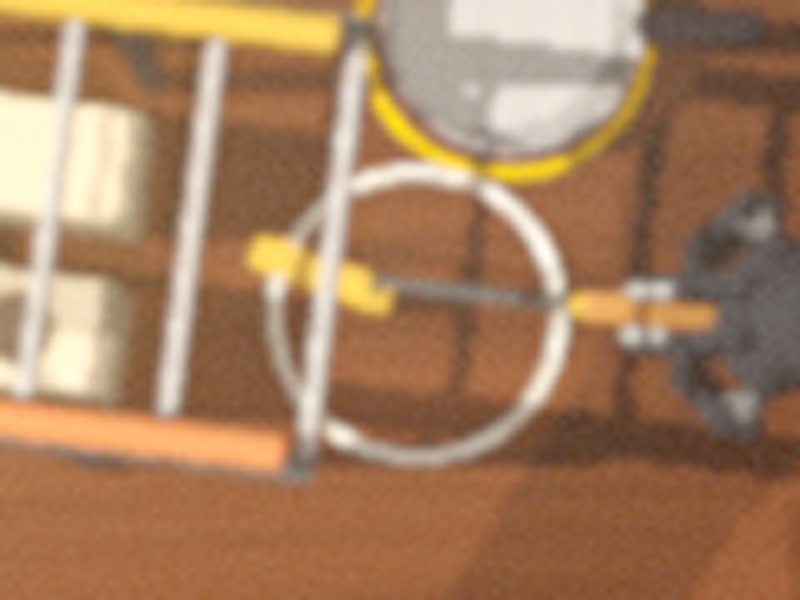

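>>> send_rows(
  increments=[
    [[0,0.07,-0.05],[0,0,0],-1],
    [[0,0.15,-0.11],[0,0,0],-1],
    [[0,0.23,-0.167],[0,0,0],-1],
    [[0,0.31,-0.225],[0,0,0],-1],
    [[0,0.39,-0.283],[0,0,0],-1],
    [[0,0.47,-0.34],[0,0,0],-1],
    [[0,0.52,-0.38],[0,0,0],-1],
  ],
)

```text
time_s: 15.03
position: [0.5179, -0.1929, 0.0273]
tcp_rot: [-2.509, 0.168, -0.056]
wrist_force: [0.4, 0.6, -0.2]
gripper_width: 0.0152
```

```bash
python3 b.py -.34 .0925;python3 -c "
from plan import *
s=snap('scene','s16');crop(s,190,120,310,240,'s16c');t=snap('top','t16');crop(t,200,150,320,240,'t16c')"
```

```text
t 15.03 pos [ 0.5179 -0.1929  0.0273] grip 0.0152 F [ 0.363   0.6396 -0.1942]
world d [0.0003 0.0096 0.0498]  shift [-0.0097 -0.3696 -0.347 ]  turn [ 0.     -0.0001  0.0002]
s16c 5.0
t16c 6.666666666666667
```

View pics/s16c.png

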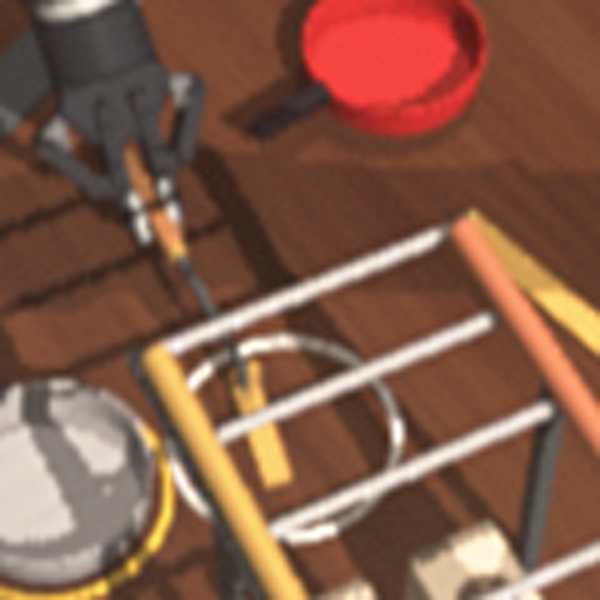

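View pics/t16c.png

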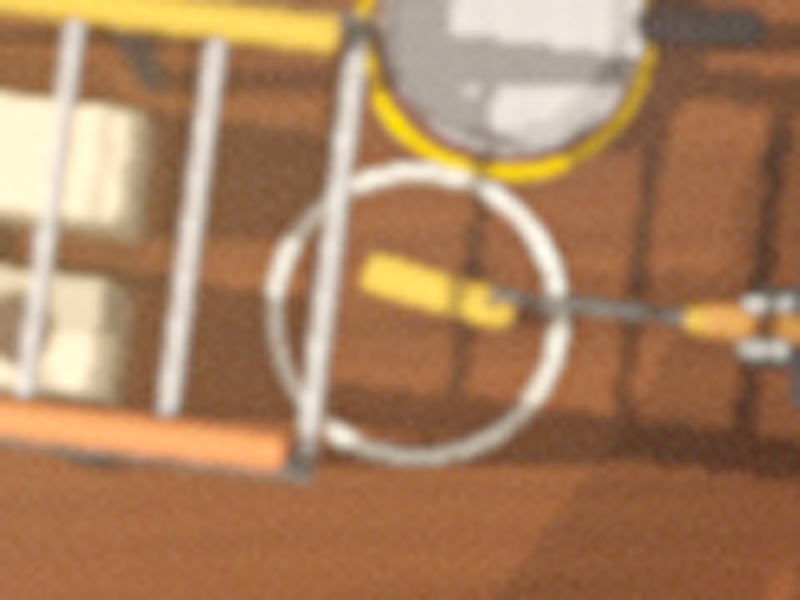

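Bracket is clear of the rack, flat, tab at top crop (505,308). Unhook forward a little, then lift.

>>> send_rows(
  increments=[
    [[0,-0.05,0.035],[0,0,0],-1],
    [[0,-0.05,0.035],[0,0,0],-1],
    [[0,-0.17,-0.13],[0,0,0],-1],
    [[0,-0.33,-0.36],[0,0,0],-1],
    [[0,-0.5,-0.58],[0,0,0],-1],
    [[0,-0.64,-0.78],[0,0,0],-1],
  ],
)

```text
time_s: 15.63
position: [0.5188, -0.1838, 0.1299]
tcp_rot: [-2.508, 0.163, -0.055]
wrist_force: [-0.2, -0.1, -0.9]
gripper_width: 0.015
```

```bash
cat > c.py <<'E'
from plan import *
R=Ro.from_rotvec([-2.126,1.47,-.473]).as_matrix()
go([.4964,-.3985,.0339+float(sys.argv[1])],R)
E
python3 c.py .1;python3 -c "
from plan import *
s=snap('scene','s17');crop(s,190,120,310,240,'s17c')"
```

```text
t 15.63 pos [ 0.5188 -0.1838  0.1299] grip 0.0150 F [-0.2202 -0.1276 -0.949 ]
world d [-0.0224 -0.2147  0.004 ]  shift [ 0.0569  1.7218 -1.3011]  turn [-0.0003  0.1003  0.1393]
s17c 5.0
```

View pics/s17c.png

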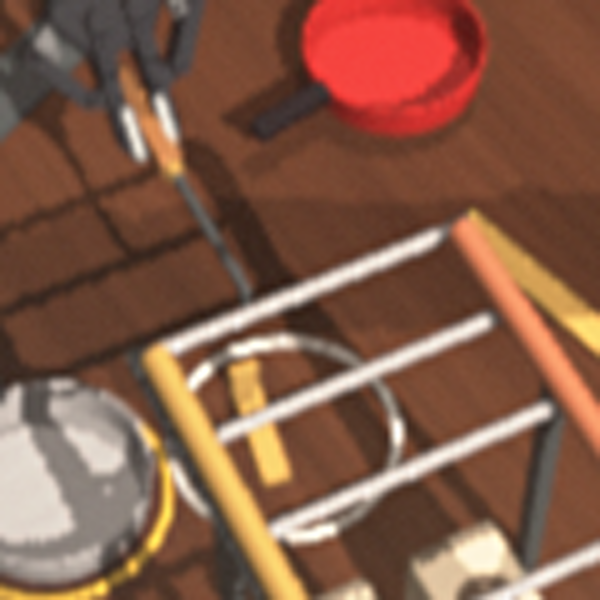

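>>> send_rows(
  increments=[
    [[0,0.15,-0.12],[0,0.008,0.011],-1],
    [[0,0.32,-0.24],[0,0.018,0.024],-1],
    [[0.01,0.48,-0.37],[0,0.027,0.038],-1],
    [[0.02,0.64,-0.49],[0,0.036,0.051],-1],
  ],
)

```text
time_s: 16.02
position: [0.5099, -0.266, 0.1302]
tcp_rot: [-2.439, 0.663, -0.209]
wrist_force: [-0.2, 0.1, -0.8]
gripper_width: 0.0151
```

```bash
python3 c.py .1
```

```text
t 16.02 pos [ 0.5099 -0.266   0.1302] grip 0.0151 F [-0.1814  0.054  -0.8185]
world d [-0.0135 -0.1325  0.0037]  shift [ 0.5525  0.9578 -0.7435]  turn [0.0002 0.0637 0.0875]
```

>>> send_rows(
  increments=[
    [[0.11,0.19,-0.15],[0,0.011,0.015],-1],
    [[0.22,0.38,-0.3],[0,0.022,0.031],-1],
    [[0.33,0.58,-0.45],[0,0.033,0.046],-1],
    [[0.44,0.77,-0.6],[0,0.044,0.062],-1],
    [[0.55,0.96,-0.74],[0,0.055,0.077],-1],
    [[0.55,0.96,-0.74],[0,0.064,0.0875],-1],
    [[0.55,0.96,-0.74],[0,0.064,0.0875],-1],
  ],
)

```text
time_s: 16.6
position: [0.4958, -0.3966, 0.1332]
tcp_rot: [-2.127, 1.471, -0.472]
wrist_force: [-0.8, 2.1, -0.8]
gripper_width: 0.0156
```

```bash
python3 c.py .1;python3 c.py .03;python3 -c "
from plan import *
s=snap('scene','s18');crop(s,130,60,270,165,'s18c');t=snap('top','t18');crop(t,310,120,430,210,'t18c')"
```

```text
t 16.60 pos [ 0.4958 -0.3966  0.1332] grip 0.0156 F [-0.8237  2.0741 -0.8187]
world d [ 0.0006 -0.0019  0.0007]  shift [ 0.02   -0.0029 -0.0062]  turn [ 0.0002 -0.      0.    ]
t 16.60 pos [ 0.4958 -0.3966  0.1332] grip 0.0156 F [-0.8237  2.0741 -0.8187]
world d [ 0.0006 -0.0019 -0.0693]  shift [0.0215 0.4065 0.5616]  turn [ 0.0002 -0.      0.    ]
s18c 5.714285714285714
t18c 6.666666666666667
```

View pics/s18c.png

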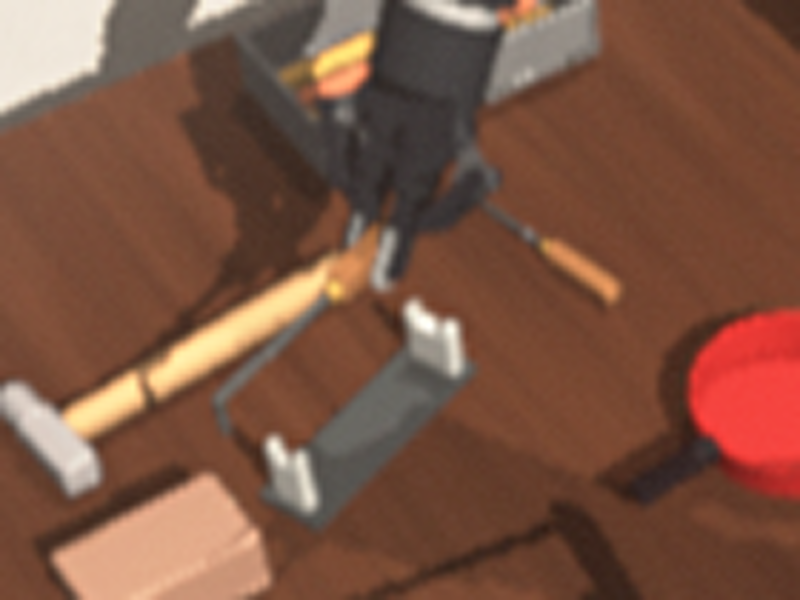

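View pics/t18c.png

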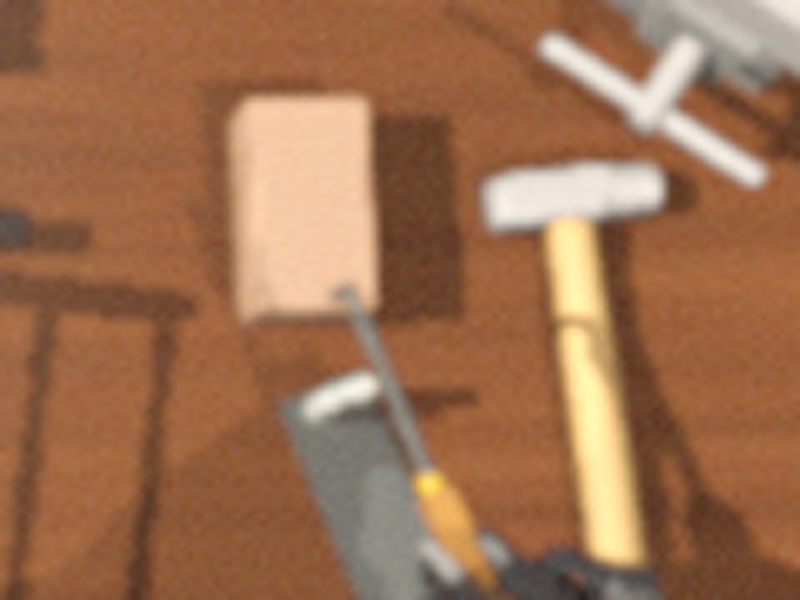

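Picture matches the one taken right after lifting (rod end (345,292) vs (348,288)). Lower straight.

>>> send_rows(
  increments=[
    [[0.02,0.1,0.14],[0,0,0],-1],
    [[0.02,0.2,0.28],[0,0,0],-1],
    [[0.02,0.3,0.42],[0,0,0],-1],
    [[0.02,0.37,0.52],[0,0,0],-1],
    [[0.02,0.41,0.56],[0,0,0],-1],
    [[0.02,0.41,0.56],[0,0,0],-1],
    [[0.02,0.41,0.56],[0,0,0],-1],
  ],
)

```text
time_s: 17.28
position: [0.4978, -0.3996, 0.0644]
tcp_rot: [-2.129, 1.465, -0.473]
wrist_force: [-0.6, 0.1, -0.8]
gripper_width: 0.0153
```

```bash
python3 c.py .0;python3 -c "
from plan import *
s=snap('scene','s19');crop(s,160,80,240,140,'s19c');t=snap('top','t19');crop(t,330,150,410,210,'t19c')"
```

```text
t 17.28 pos [ 0.4978 -0.3996  0.0644] grip 0.0153 F [-0.6281  0.0685 -0.8127]
world d [-0.0014  0.0011 -0.0305]  shift [-0.0146  0.1863  0.2415]  turn [-0.0001  0.0002  0.0007]
s19c 10.0
t19c 10.0
```

View pics/s19c.png

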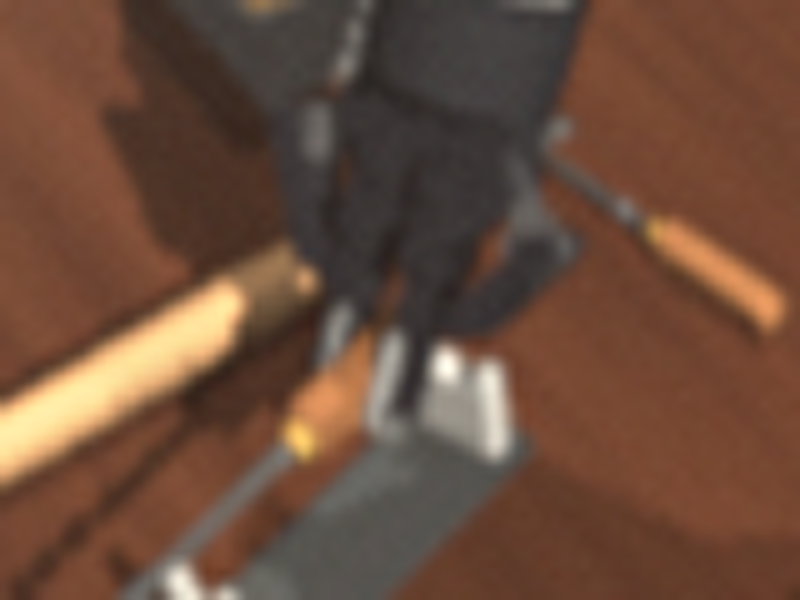

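View pics/t19c.png

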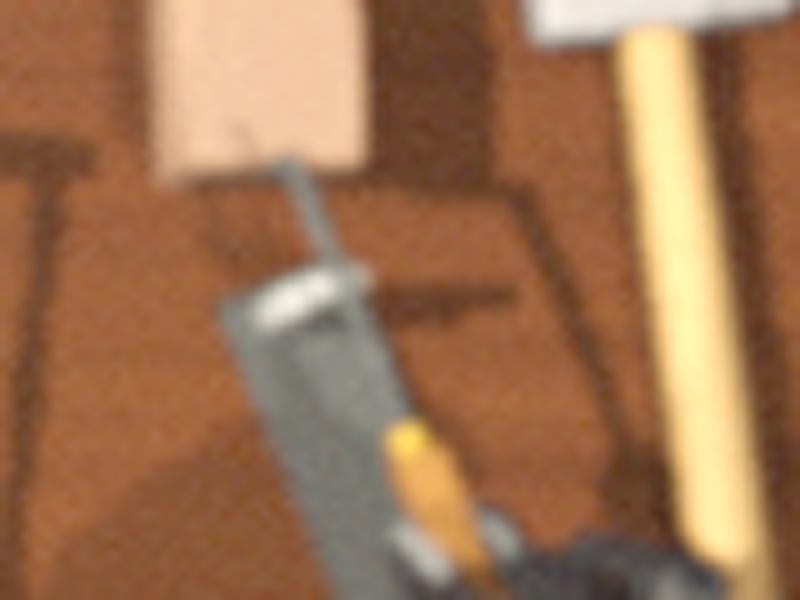

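>>> send_rows(
  increments=[
    [[-0.015,0.05,0.06],[0,0,0],-1],
    [[-0.015,0.09,0.12],[0,0,0],-1],
    [[-0.015,0.13,0.17],[0,0,0],-1],
    [[-0.015,0.16,0.21],[0,0,0],-1],
    [[-0.015,0.18,0.235],[0,0,0],-1],
    [[-0.015,0.18,0.235],[0,0,0],-1],
  ],
)

```text
time_s: 17.88
position: [0.4958, -0.3985, 0.0342]
tcp_rot: [-2.129, 1.466, -0.473]
wrist_force: [-0.5, 0.6, 0.1]
gripper_width: 0.0154
```

```bash
python3 c.py .0;python3 -c "
from plan import *
s=snap('scene','s20');crop(s,160,80,240,140,'s20c');t=snap('top','t20');crop(t,330,150,410,210,'t20c')"
```

```text
t 17.88 pos [ 0.4958 -0.3985  0.0342] grip 0.0154 F [-0.4946  0.6032  0.0965]
world d [ 0.0006  0.     -0.0003]  shift [ 0.0017 -0.0028  0.0056]  turn [0.     0.0002 0.0005]
s20c 10.0
t20c 10.0
```

View pics/s20c.png

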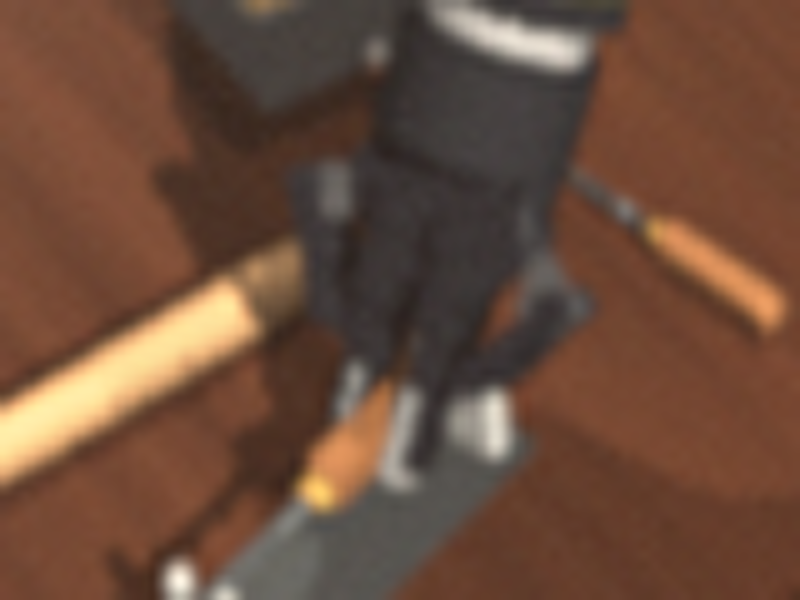

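View pics/t20c.png

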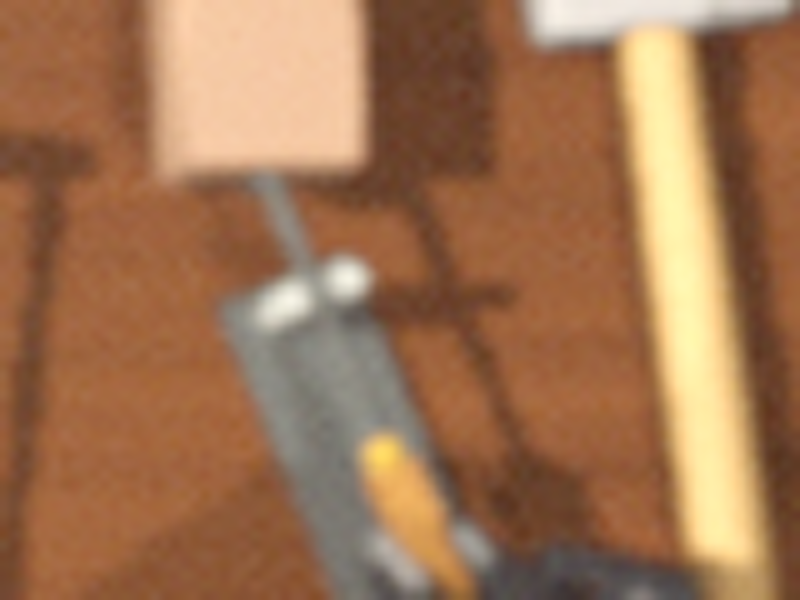

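Rod sits between the front fork's cheeks, same picture as before taking it. Release and back off along the fingers.

>>> send_rows(
  increments=[
    [[0,0,0.003],[0,0,0],-0.5],
    [[0,0,0.003],[0,0,0],-0.2],
    [[0,0,0.003],[0,0,0],0.1],
    [[0,0,0.003],[0,0,0],0.3],
    [[0,0,0.003],[0,0,0],0.3],
    [[0,0,-0.15],[0,0,0],0.3],
    [[0,0,-0.4],[0,0,0],0.3],
    [[0,0,-0.7],[0,0,0],0.3],
  ],
)

```text
time_s: 18.65
position: [0.4576, -0.4121, 0.091]
tcp_rot: [-2.129, 1.464, -0.47]
wrist_force: [-0.5, -0.6, -0.1]
gripper_width: 0.0554
```

```bash
python3 c.py .0;python3 -c "
from plan import *
s=snap('scene','s21');crop(s,160,80,240,140,'s21c');t=snap('top','t21');crop(t,330,150,410,210,'t21c');crop(t,230,165,310,225,'t21b')"
```

```text
t 18.65 pos [ 0.4576 -0.4121  0.091 ] grip 0.0554 F [-0.4712 -0.6006 -0.0844]
world d [ 0.0388  0.0136 -0.0571]  shift [0.0144 0.0024 0.7036]  turn [-0.      0.0006  0.0006]
s21c 10.0
t21c 10.0
t21b 10.0
```

View pics/s21c.png

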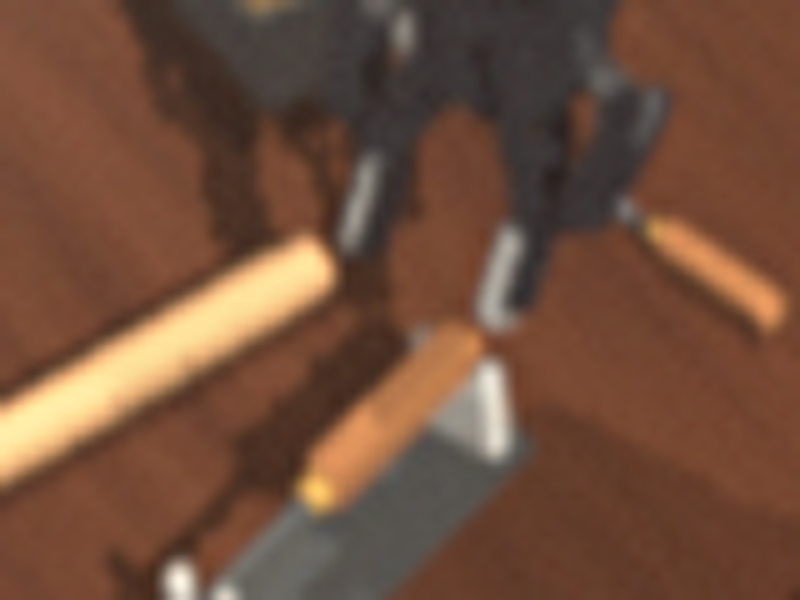

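View pics/t21c.png

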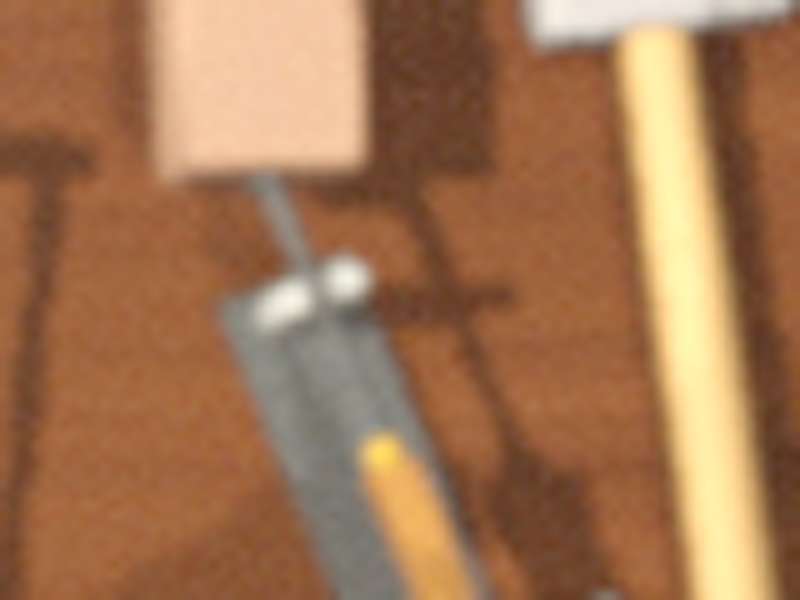

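View pics/t21b.png

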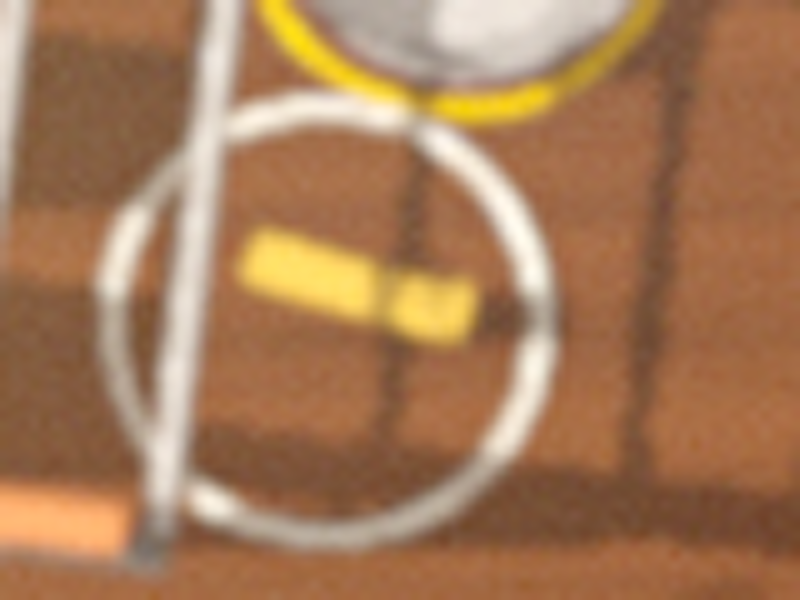

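Pick is back in both forks, unchanged in view. Bracket lies clear: far end at top crop (250,260), tab (465,315). Measure it.

```bash
python3 - <<'E'
from plan import *
for n,f,box in (("top","t21",(250,184,281,202)),("scene","s21",(225,185,255,222))):
    im=cv2.imread(f"pics/{f}.png");m=mask(im,(15,110,130),(32,255,255),box)
    nn,l,st,ce=cv2.connectedComponentsWithStats(m);print(st[1:])
    i=1+st[1:,4].argmax();P=ray(n,pts(l==i),.005)[:,:2];r=cv2.minAreaRect(P.astype(np.float32));c=P.mean(0);_,_,v=np.linalg.svd(P-c);d=v[0]*np.sign(v[0][1]);q=(P-c)@d
    print(n,r,c,np.degrees(np.arctan2(d[1],d[0])),q.min(),q.max(),"far",c+d*q.max(),"near",c+d*q.min())
    im2=im.copy();crop(im,box[0]-10,box[1]-10,box[2]+10,box[3]+10,"br_"+n)
E
```

```text
[[253 187  25  13 186]]
top ((0.5440394878387451, -0.02521723136305809), (0.08941015601158142, 0.029203036800026894), 74.22857666015625) [ 0.5441 -0.0259] 73.31627140850036 -0.04409405101387542 0.04528689336640585 far [0.5571 0.0175] near [ 0.5315 -0.0681]
br_top 15.686274509803921
[[225 192  17  30 176]
 [236 192   8  11  64]
 [239 205   9  12  74]]
scene ((0.5784645080566406, -0.04309549927711487), (0.12901583313941956, 0.022779759019613266), 81.46808624267578) [ 0.5792 -0.0338] 80.26374070499402 -0.07397469337405177 0.05499990362990596 far [0.5885 0.0204] near [ 0.5667 -0.1067]
br_scene 10.526315789473685
```

View pics/br_scene.png

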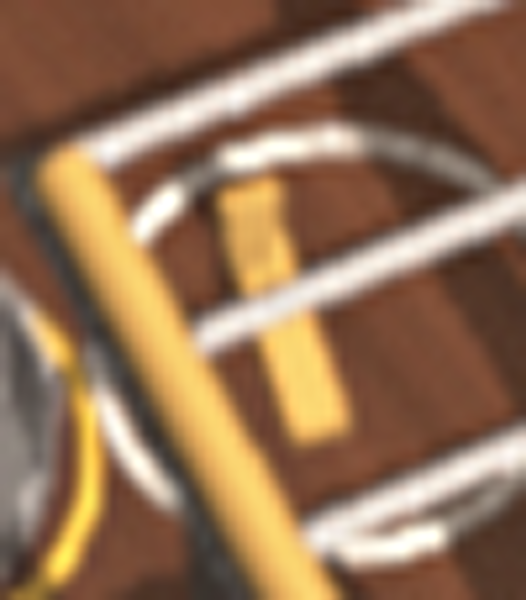

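```bash
python3 - <<'E'
from geo import *
k=10.526315789
def show(n,far,near):
    d=far-near;d[2]=0;L=np.linalg.norm(d);d/=L;print(n,"far",far,"near",near,"L %.4f yaw %.1f"%(L,np.degrees(np.arctan2(d[1],d[0]))),"tab centre",near+d*.003,"from far",far-d*.077,"ctr",(far+near)/2)
show("scene",T(322,436,215,175,k,.005,"scene"),T(251,187,215,175,k,.03,"scene"))
show("top",T(246,258,230,165,10,.003),T(474,316,230,165,10,.03))
E
```

```text
scene far [0.5554 0.0142 0.005 ] near [ 0.5296 -0.0638  0.03  ] L 0.0822 yaw 71.7 tab centre [ 0.5306 -0.0609  0.03  ] from far [ 0.5312 -0.0589  0.005 ] ctr [ 0.5425 -0.0248  0.0175]
top far [0.5556 0.0145 0.003 ] near [ 0.5308 -0.0664  0.03  ] L 0.0846 yaw 72.9 tab centre [ 0.5317 -0.0635  0.03  ] from far [ 0.533  -0.0591  0.003 ] ctr [ 0.5432 -0.026   0.0165]
```

```bash
cat > d.py <<'E'
from plan import *
print(np.array(ctrl.get_obs()["qpos"]))
p=[float(a) for a in sys.argv[1:4]]
go(p,down(float(sys.argv[4])))
E
python3 d.py .531 -.0605 .16 -107.5
```

```text
[ 1.479   0.7341 -0.7073  1.9188 -0.339   0.4682  0.0378]
t 18.75 pos [ 0.4566 -0.4165  0.0939] grip 0.0559 F [ 0.7649 -1.4934  0.2132]
world d [0.0744 0.356  0.0661]  shift [-3.0645 -1.9787  0.5983]  turn [-0.0959  0.0326  0.1028]
```

>>> send_rows(
  increments=[
    [[0,-0.2,-0.27],[0,0,0],0.3],
    [[0,-0.45,-0.6],[-0.01,0.003,0.01],0],
    [[-0.3,-0.52,-0.7],[-0.025,0.008,0.025],-0.2],
    [[-0.65,-0.6,-0.6],[-0.04,0.013,0.04],-0.2],
    [[-1,-0.8,-0.5],[-0.053,0.018,0.053],-0.2],
  ],
)

```text
time_s: 19.17
position: [0.452, -0.3234, 0.1779]
tcp_rot: [-2.079, 1.956, -0.274]
wrist_force: [1.3, 1.1, -1.0]
gripper_width: 0.0342
```

```bash
python3 d.py .531 -.0605 .16 -107.5
```

```text
[ 1.0139  0.3845 -0.3628  1.9654 -0.2195  0.6154 -0.6538]
t 19.17 pos [ 0.452  -0.3234  0.1779] grip 0.0342 F [ 1.3459  1.0825 -0.9982]
world d [ 0.079   0.2629 -0.0179]  shift [-2.5572 -0.8177  0.6024]  turn [-0.0505  0.0175  0.0577]
```

>>> send_rows(
  increments=[
    [[-0.3,-0.1,0.07],[-0.012,0.004,0.014],-0.2],
    [[-0.6,-0.2,0.14],[-0.025,0.009,0.029],-0.2],
    [[-1,-0.32,0.24],[-0.038,0.013,0.043],-0.2],
  ],
)

```text
time_s: 19.42
position: [0.4768, -0.2451, 0.1713]
tcp_rot: [-1.982, 2.26, -0.126]
wrist_force: [0.8, -0.3, 0.4]
gripper_width: 0.0344
```

```bash
python3 d.py .531 -.0605 .16 -107.5
```

```text
[ 0.6098  0.3713 -0.1619  1.9375 -0.0493  0.7099 -1.2038]
t 19.42 pos [ 0.4768 -0.2451  0.1713] grip 0.0344 F [ 0.8378 -0.2618  0.3589]
world d [ 0.0542  0.1846 -0.0113]  shift [-1.893  -0.27    0.2395]  turn [-0.0233  0.0091  0.0277]
```

>>> send_rows(
  increments=[
    [[-0.3,-0.05,0],[-0.008,0.003,0.009],-0.2],
    [[-0.6,-0.09,0],[-0.016,0.006,0.018],-0.2],
    [[-0.95,-0.14,0],[-0.0233,0.009,0.028],-0.2],
  ],
)

```text
time_s: 19.67
position: [0.5022, -0.1524, 0.1773]
tcp_rot: [1.857, -2.534, -0.003]
wrist_force: [0.0, -0.4, -1.0]
gripper_width: 0.0339
```

```bash
python3 d.py .531 -.0605 .12 -107.5
```

```text
[ 0.2964  0.4034 -0.068   1.8428  0.0329  0.8981 -1.6636]
t 19.67 pos [ 0.5022 -0.1524  0.1773] grip 0.0339 F [ 0.0065 -0.4266 -1.0079]
world d [ 0.0288  0.0919 -0.0573]  shift [-0.9629  0.0016  0.5738]  turn [ 0.0003  0.0001 -0.0001]
```

>>> send_rows(
  increments=[
    [[-0.3,0,0.1],[0,0,0],-0.2],
    [[-0.6,0,0.3],[0,0,0],-0.2],
    [[-0.85,0,0.5],[0,0,0],-0.2],
    [[-0.96,0,0.57],[0,0,0],-0.2],
    [[-0.96,0,0.57],[0,0,0],-0.2],
    [[-0.96,0,0.57],[0,0,0],-0.2],
  ],
)

```text
time_s: 20.17
position: [0.5305, -0.0622, 0.1204]
tcp_rot: [-1.86, 2.53, 0.004]
wrist_force: [-0.6, -0.3, 0.1]
gripper_width: 0.0342
```

```bash
python3 d.py .531 -.0605 .06 -107.5; python3 -c "
from plan import *
s=snap('scene','s22');crop(s,190,110,290,210,'s22c');t=snap('top','t22');crop(t,220,150,320,225,'t22c')"
```

```text
[ 0.1249  0.4848 -0.0765  1.8916  0.0472  0.7673 -1.8502]
t 20.17 pos [ 0.5305 -0.0622  0.1204] grip 0.0342 F [-0.5809 -0.2816  0.0643]
world d [ 0.0005  0.0017 -0.0604]  shift [-0.0164 -0.0005  0.6037]  turn [0.0002 0.0004 0.0005]
s22c 6.0
t22c 8.0
```

View pics/s22c.png

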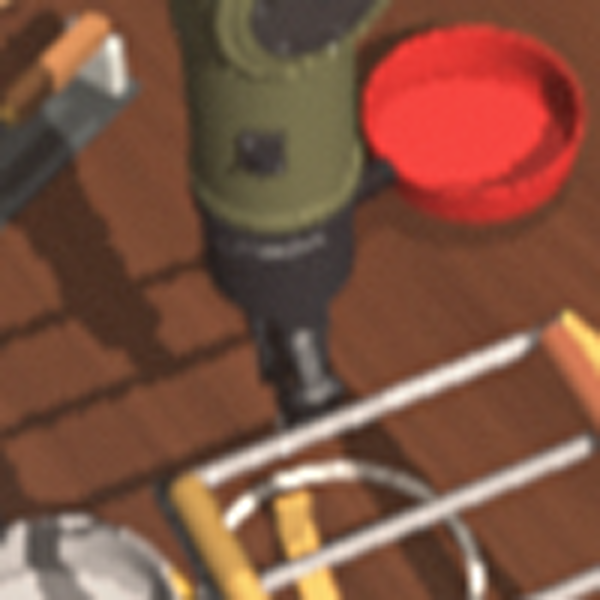

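View pics/t22c.png

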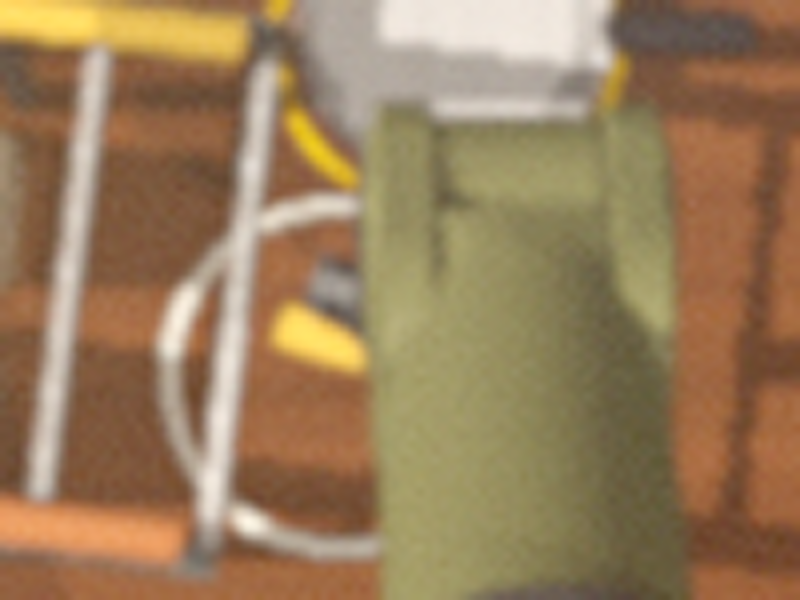

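>>> send_rows(
  increments=[
    [[-0.016,0,0.25],[0,0,0],-0.2],
    [[-0.016,0,0.5],[0,0,0],-0.2],
    [[-0.016,0,0.7],[0,0,0],-0.2],
    [[-0.016,0,0.8],[0,0,0],-0.2],
    [[-0.016,0,0.8],[0,0,0],-0.2],
    [[-0.016,0,0.8],[0,0,0],-0.2],
  ],
)

```text
time_s: 20.77
position: [0.5314, -0.0615, 0.0413]
tcp_rot: [-1.856, 2.531, 0.002]
wrist_force: [0.5, -0.0, 0.2]
gripper_width: 0.0342
```

```bash
python3 d.py .531 -.0605 .01 -107.5; python3 -c "
from plan import *
s=snap('scene','s23');crop(s,210,150,270,210,'s23c')
print(proj('scene',[[.531,-.0605,.03]]))"
```

```text
[ 0.1152  0.5996 -0.0663  1.9658  0.0632  0.5771 -1.8687]
t 20.77 pos [ 0.5314 -0.0615  0.0413] grip 0.0342 F [ 0.5176 -0.0242  0.1732]
world d [-0.0004  0.001  -0.0313]  shift [-0.007   0.0071  0.3126]  turn [-0.0001  0.0005  0.    ]
s23c 10.0
[[238.5927 193.1719]]
```

View pics/s23c.png

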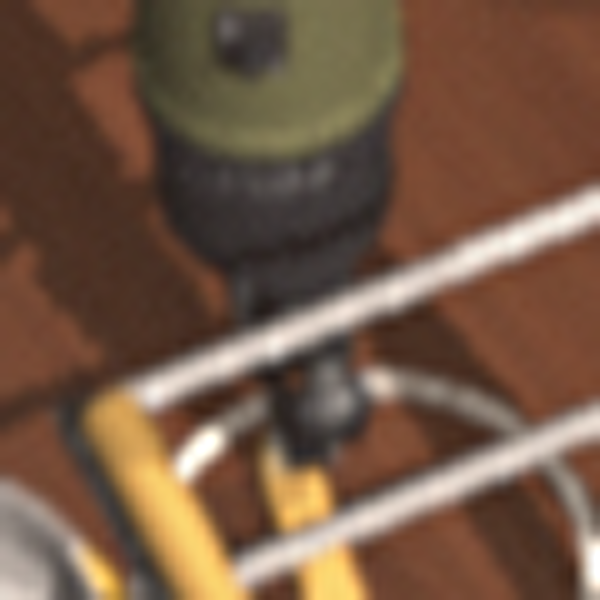

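```bash
python3 -c "
from plan import *
o=ctrl.get_obs();R=Ro.from_rotvec(o['tcp_rot']).as_matrix();p=np.array(o['position'])
for sx in(-.017,-.03,.017):
  for z in (-.004,-.02): 
    q=p+R[:,0]*sx+R[:,2]*z;print(sx,z,q,(proj('scene',q)[0]-[210,150])*10+5)"
```

```text
-0.017 -0.004 [ 0.5371 -0.045   0.0459] [300.0583 451.9071]
-0.017 -0.02 [ 0.537  -0.0451  0.0619] [298.6904 426.1333]
-0.03 -0.004 [ 0.541  -0.0326  0.0459] [310.981  483.1226]
-0.03 -0.02 [ 0.5409 -0.0327  0.0619] [309.7116 457.5244]
0.017 -0.004 [ 0.5268 -0.0775  0.0457] [271.9787 371.6594]
0.017 -0.02 [ 0.5268 -0.0775  0.0617] [270.3622 345.4476]
```

>>> send_rows(
  increments=[
    [[-0.007,0,0.1],[0,0,0],-0.2],
    [[-0.007,0,0.2],[0,0,0],-0.2],
    [[-0.007,0,0.28],[0,0,0],-0.2],
    [[-0.007,0,0.31],[0,0,0],-0.2],
    [[-0.007,0,0.31],[0,0,0],-0.2],
  ],
)

```text
time_s: 21.23
position: [0.5308, -0.0594, 0.0085]
tcp_rot: [-1.859, 2.531, 0.005]
wrist_force: [0.6, -0.1, 0.1]
gripper_width: 0.0342
```

```bash
python3 d.py .531 -.0605 .01 -107.5
```

```text
[ 0.1076  0.6524 -0.0607  1.9885  0.0694  0.5037 -1.8759]
t 21.23 pos [ 0.5308 -0.0594  0.0085] grip 0.0342 F [ 0.5732 -0.1057  0.1115]
world d [ 0.0002 -0.0011  0.0015]  shift [ 0.0101 -0.0052 -0.0146]  turn [0.0003 0.0005 0.0003]
```

Close on the tab at z ≈ 10 mm.

>>> send_rows(
  increments=[
    [[0,0,-0.02],[0,0,0],-0.4],
    [[0,0,-0.02],[0,0,0],-0.6],
    [[0,0,-0.02],[0,0,0],-0.8],
    [[0,0,-0.02],[0,0,0],-1],
    [[0,0,-0.02],[0,0,0],-1],
    [[0,0,-0.02],[0,0,0],-1],
  ],
  force=50,
)

```text
time_s: 21.73
position: [0.5319, -0.0597, 0.0122]
tcp_rot: [-1.857, 2.529, 0.002]
wrist_force: [-1.5, -1.3, 6.2]
gripper_width: 0.0046
```

```bash
python3 d.py .531 -.0605 .01 -107.5
```

```text
[ 0.1082  0.6464 -0.0612  1.9862  0.069   0.5091 -1.8756]
t 21.73 pos [ 0.5319 -0.0597  0.0122] grip 0.0046 F [-1.477  -1.3392  6.2401]
world d [-0.0009 -0.0008 -0.0022]  shift [0.0107 0.0056 0.022 ]  turn [-0.0002  0.0006  0.0002]
```

>>> send_rows(
  increments=[
    [[0,0,-0.02],[0,0,0],-1],
    [[0,0,-0.06],[0,0,0],-1],
    [[0,0,-0.14],[0,0,0],-1],
    [[0,0,-0.24],[0,0,0],-1],
    [[0,0,-0.36],[0,0,0],-1],
    [[0,0,-0.48],[0,0,0],-1],
    [[0,0,-0.58],[0,0,0],-1],
    [[0,0,-0.6],[0,0,0],-1],
  ],
)

```text
time_s: 22.4
position: [0.5326, -0.0599, 0.074]
tcp_rot: [-1.856, 2.528, -0.0]
wrist_force: [-0.2, -0.6, -0.9]
gripper_width: 0.0047
```

```bash
python3 d.py .531 -.0605 .07 -107.5; python3 -c "
from plan import *
s=snap('scene','s24');crop(s,190,120,290,220,'s24c');t=snap('top','t24');crop(t,220,130,320,205,'t24c')"
```

```text
[ 0.1166  0.5497 -0.072   1.9385  0.0568  0.6511 -1.8646]
t 22.40 pos [ 0.5326 -0.0599  0.074 ] grip 0.0047 F [-0.1671 -0.6053 -0.9373]
world d [-0.0016 -0.0006 -0.004 ]  shift [0.011  0.0131 0.0396]  turn [-0.0005  0.0007  0.0002]
s24c 6.0
t24c 8.0
```

View pics/s24c.png

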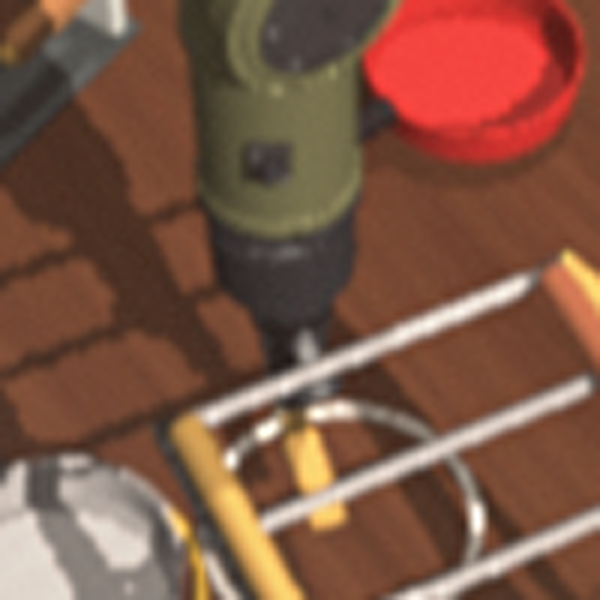

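View pics/t24c.png

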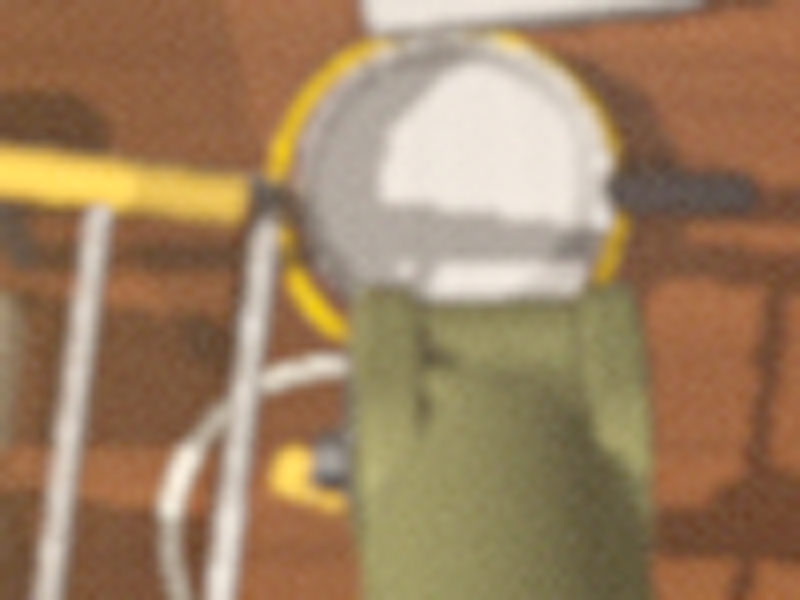

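```bash
python3 -c "
from plan import *
o=ctrl.get_obs();R=Ro.from_rotvec(o['tcp_rot']).as_matrix();p=np.array(o['position']);d=-R[:,0]
for z in(.055,.067,.08):
  q=p+d*.077;q[2]=z;print(z,(proj('scene',q)[0]-[190,120])*6+3,(proj('top',q)[0]-[220,130])*8+4)
# pan centre now from top rim
t=cv2.imread('pics/t21.png');crop(t,235,120,310,180,'pan21')
print(p,d)"
```

```text
0.055 [332.2093 532.6767] [278.4784 476.2513]
0.067 [331.8026 521.4471] [278.3632 473.3747]
0.08 [331.3552 509.0928] [278.2363 470.2099]
pan21 10.0
[ 0.5319 -0.0598  0.0725] [0.2992 0.9542 0.0038]
```

View pics/pan21.png

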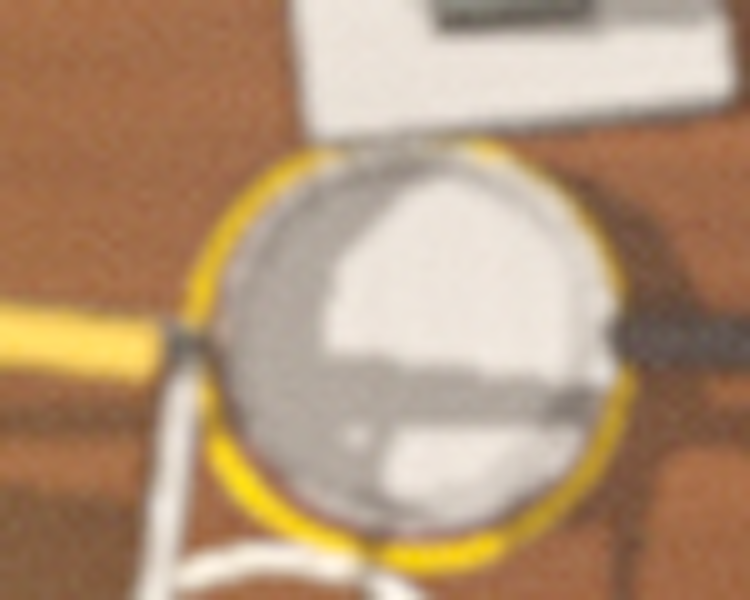

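```bash
python3 -c "
from plan import *
pc=ray('top',[276.7-.45,153.4-.45],.032)[0];print(pc)
d=np.array([.2992,.9542,0]);q=pc-.027*d;print(q)
go([q[0],q[1],.075],down(-107.5))"
```

```text
[ 0.6862 -0.067   0.032 ]
[ 0.6781 -0.0928  0.032 ]
t 22.50 pos [ 0.5319 -0.0598  0.0725] grip 0.0046 F [-0.4592 -0.6038 -1.1997]
world d [ 0.1462 -0.033   0.0025]  shift [-0.1224 -1.4934 -0.0217]  turn [-0.0003  0.0006  0.0002]
```

>>> send_rows(
  increments=[
    [[-0.01,-0.05,-0.05],[0,0,0],-1],
    [[-0.02,-0.15,-0.05],[0,0,0],-1],
    [[-0.03,-0.27,-0.05],[0,0,0],-1],
    [[-0.04,-0.4,-0.05],[0,0,0],-1],
    [[-0.05,-0.53,-0.05],[0,0,0],-1],
    [[-0.06,-0.66,-0.05],[0,0,0],-1],
    [[-0.06,-0.8,-0.05],[0,0,0],-1],
  ],
)

```text
time_s: 23.08
position: [0.6101, -0.0777, 0.0761]
tcp_rot: [-1.859, 2.53, 0.005]
wrist_force: [-0.7, 0.3, -0.9]
gripper_width: 0.0045
```

```bash
python3 d.py .6781 -.0928 .075 -107.5
```

```text
[ 0.1337  0.642  -0.0725  1.7186  0.0564  0.7836 -1.8386]
t 23.08 pos [ 0.6101 -0.0777  0.0761] grip 0.0045 F [-0.6585  0.3254 -0.8778]
world d [ 0.068  -0.0151 -0.0011]  shift [-0.0596 -0.6944  0.0102]  turn [0.0002 0.0005 0.0003]
```

>>> send_rows(
  increments=[
    [[-0.01,-0.12,0],[0,0,0],-1],
    [[-0.02,-0.25,0],[0,0,0],-1],
    [[-0.03,-0.38,0],[0,0,0],-1],
    [[-0.04,-0.5,0],[0,0,0],-1],
    [[-0.05,-0.61,0],[0,0,0],-1],
    [[-0.06,-0.69,0],[0,0,0],-1],
    [[-0.06,-0.69,0],[0,0,0],-1],
    [[-0.06,-0.69,0],[0,0,0],-1],
  ],
)

```text
time_s: 23.75
position: [0.6769, -0.0927, 0.076]
tcp_rot: [-1.859, 2.53, 0.005]
wrist_force: [-0.7, -0.3, -2.0]
gripper_width: 0.0048
```

```bash
python3 d.py .6781 -.0928 .035 -107.5; python3 -c "
from plan import *
s=snap('scene','s25');crop(s,140,150,260,240,'s25c');t=snap('top','t25');crop(t,220,110,320,185,'t25c')"
```

```text
[ 0.1422  0.73   -0.0716  1.5174  0.0566  0.8968 -1.8211]
t 23.75 pos [ 0.6769 -0.0927  0.076 ] grip 0.0048 F [-0.7069 -0.3443 -1.9678]
world d [ 0.0012 -0.0001 -0.041 ]  shift [-0.0016 -0.0118  0.4102]  turn [0.0002 0.0005 0.0003]
s25c 6.666666666666667
t25c 8.0
```

View pics/s25c.png

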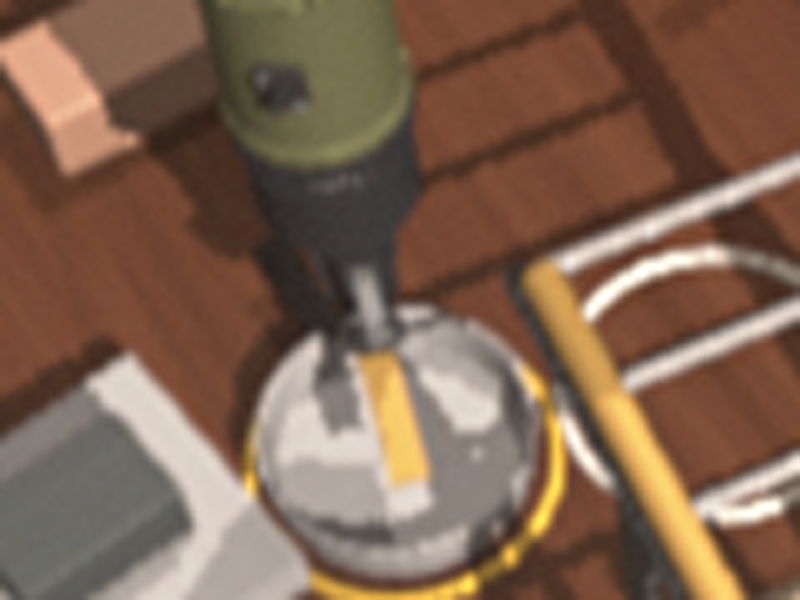

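View pics/t25c.png

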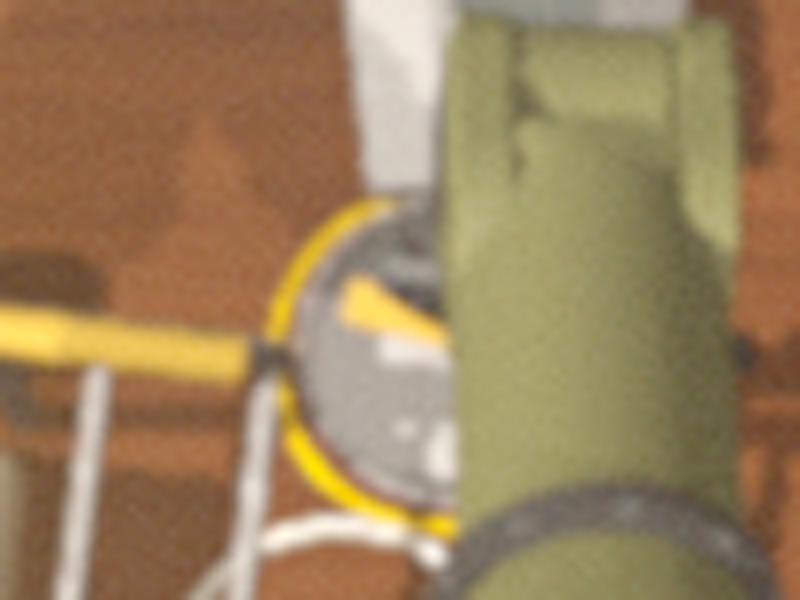

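Bracket hangs level within the pan's outline (scene crop far end (408,480), rim bottom ≈(405,575)). Lower.

>>> send_rows(
  increments=[
    [[0,-0.01,0.08],[0,0,0],-1],
    [[0,-0.01,0.18],[0,0,0],-1],
    [[0,-0.01,0.28],[0,0,0],-1],
    [[0,-0.01,0.38],[0,0,0],-1],
    [[0,-0.01,0.46],[0,0,0],-1],
    [[0,-0.01,0.5],[0,0,0],-1],
    [[0,-0.01,0.5],[0,0,0],-1],
  ],
)

```text
time_s: 24.43
position: [0.6773, -0.0929, 0.025]
tcp_rot: [-1.859, 2.531, 0.006]
wrist_force: [-0.5, -0.8, -1.8]
gripper_width: 0.005
```

```bash
python3 d.py .6781 -.0928 .0165 -107.5; python3 -c "
from plan import *
s=snap('scene','s26');crop(s,140,150,260,240,'s26c')"
```

```text
[ 0.1405  0.7896 -0.0683  1.5531  0.0627  0.8029 -1.8259]
t 24.43 pos [ 0.6773 -0.0929  0.025 ] grip 0.0050 F [-0.4526 -0.7847 -1.8473]
world d [ 0.0008  0.0001 -0.0085]  shift [-0.0027 -0.0075  0.0849]  turn [0.0004 0.0005 0.0003]
s26c 6.666666666666667
```

View pics/s26c.png

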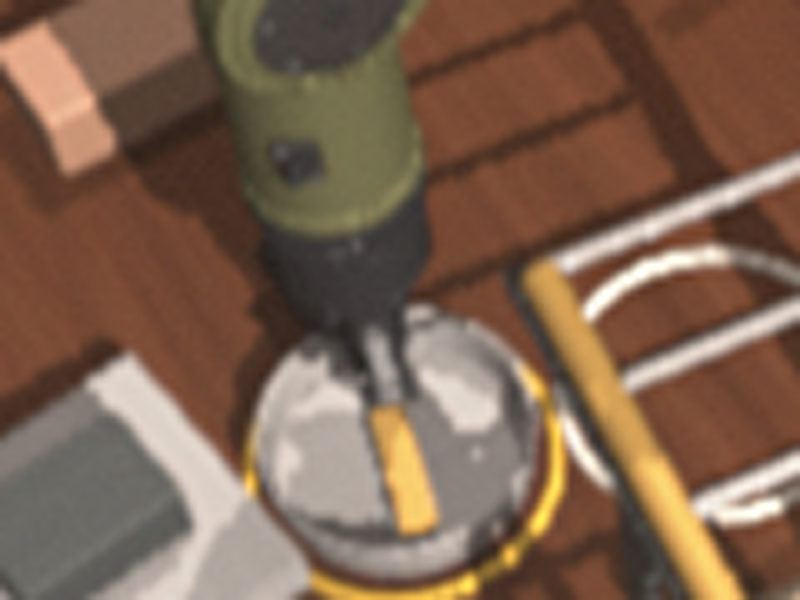

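Lower the last 8–9 mm gently while watching the force.

>>> send_rows(
  increments=[
    [[0,0,0.025],[0,0,0],-1],
    [[0,0,0.05],[0,0,0],-1],
    [[0,0,0.065],[0,0,0],-1],
    [[0,0,0.08],[0,0,0],-1],
    [[0,0,0.08],[0,0,0],-1],
  ],
)

```text
time_s: 24.9
position: [0.6782, -0.0929, 0.0185]
tcp_rot: [-1.858, 2.53, 0.003]
wrist_force: [0.7, -0.1, -0.4]
gripper_width: 0.0049
```

```bash
python3 d.py .6781 -.0928 .0155 -107.5
```

```text
[ 0.1401  0.7974 -0.0678  1.5571  0.0636  0.7887 -1.8267]
t 24.90 pos [ 0.6782 -0.0929  0.0185] grip 0.0049 F [ 0.6564 -0.1496 -0.4082]
world d [-0.0001  0.0001 -0.003 ]  shift [-0.001   0.0009  0.0304]  turn [0.     0.0005 0.0003]
```

>>> send_rows(
  increments=[
    [[0,0,0.01],[0,0,0],-1],
    [[0,0,0.02],[0,0,0],-1],
    [[0,0,0.025],[0,0,0],-1],
    [[0,0,0.025],[0,0,0],-1],
  ],
)

```text
time_s: 25.23
position: [0.6783, -0.0929, 0.0163]
tcp_rot: [-1.858, 2.53, 0.003]
wrist_force: [-0.2, 0.5, -1.0]
gripper_width: 0.0046
```

```bash
python3 d.py .6781 -.0928 .0155 -107.5
```

```text
[ 0.14    0.8002 -0.0676  1.5583  0.0639  0.7843 -1.8269]
t 25.23 pos [ 0.6783 -0.0929  0.0163] grip 0.0046 F [-0.2104  0.4952 -1.0075]
world d [-0.0002  0.0001 -0.0008]  shift [-0.0005  0.0025  0.0083]  turn [-0.      0.0006  0.0003]
```

>>> send_rows(
  increments=[
    [[0,0,0.01],[0,0,0],-1],
    [[0,0,0.01],[0,0,0],-1],
    [[0,0,0.01],[0,0,0],-1],
  ],
)

```text
time_s: 25.48
position: [0.6783, -0.093, 0.0163]
tcp_rot: [-1.858, 2.53, 0.003]
wrist_force: [-1.8, 0.3, 5.1]
gripper_width: 0.0047
```

>>> send_rows(
  increments=[
    [[0,0,0.01],[0,0,0],-1],
    [[0,0,0.01],[0,0,0],-1],
    [[0,0,0.01],[0,0,0],-1],
  ],
)

```text
time_s: 25.73
position: [0.6784, -0.093, 0.0162]
tcp_rot: [-1.858, 2.529, 0.002]
wrist_force: [-5.0, 0.2, 14.0]
gripper_width: 0.0043
```

In contact with the pan floor. Ease off the press, then open gently.

>>> send_rows(
  increments=[
    [[0,0,-0.012],[0,0,0],-1],
    [[0,0,-0.015],[0,0,0],-1],
    [[0,0,-0.015],[0,0,0],-0.85],
    [[0,0,-0.015],[0,0,0],-0.75],
    [[0,0,-0.015],[0,0,0],-0.7],
    [[0,0,-0.015],[0,0,0],-0.65],
    [[0,0,-0.015],[0,0,0],-0.65],
  ],
)

```text
time_s: 26.32
position: [0.6783, -0.093, 0.0155]
tcp_rot: [-1.858, 2.53, 0.003]
wrist_force: [0.6, 0.6, 0.1]
gripper_width: 0.0148
```

```bash
python3 d.py .6781 -.0928 .1 -107.5; python3 -c "
from plan import *
s=snap('scene','s27');crop(s,140,150,260,240,'s27c')"
```

```text
[ 0.14    0.8012 -0.0676  1.5586  0.064   0.7833 -1.827 ]
t 26.32 pos [ 0.6783 -0.093   0.0155] grip 0.0148 F [0.6107 0.6232 0.0729]
world d [-0.0002  0.0002  0.0845]  shift [-0.0039  0.0021 -0.8447]  turn [0.     0.0005 0.0003]
s27c 6.666666666666667
```

View pics/s27c.png

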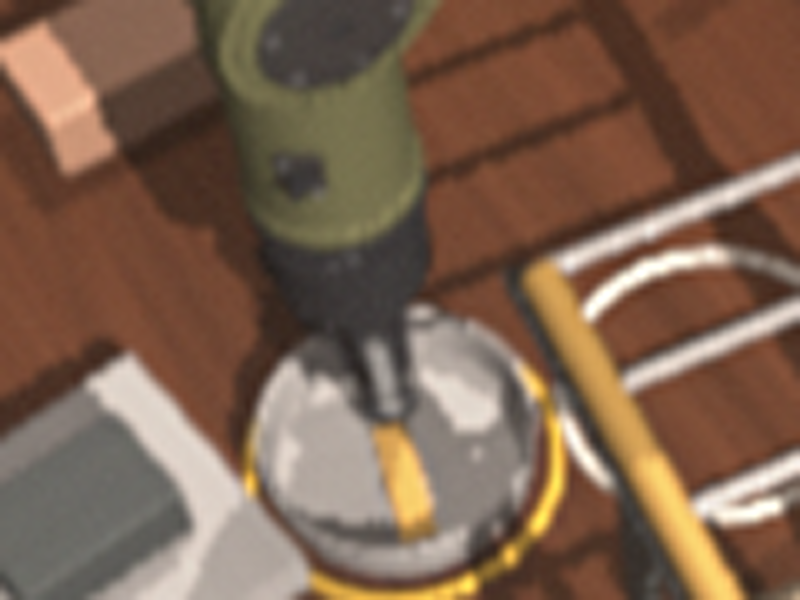

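>>> send_rows(
  increments=[
    [[0,0,-0.05],[0,0,0],-0.6],
    [[0,0,-0.12],[0,0,0],-0.6],
    [[0,0,-0.22],[0,0,0],-0.6],
    [[0,0,-0.35],[0,0,0],-0.6],
    [[0,0,-0.6],[0,0,0],-0.6],
    [[0,0,-0.9],[0,0,0],-0.6],
    [[0,0,-1],[0,0,0],-0.6],
  ],
)

```text
time_s: 26.95
position: [0.6805, -0.0936, 0.1217]
tcp_rot: [-1.855, 2.526, -0.005]
wrist_force: [1.1, 0.0, 0.5]
gripper_width: 0.0169
```

>>> send_rows(
  increments=[
    [[0,0.2,-0.2],[0,0,0],-0.6],
    [[0,0.5,-0.5],[0,0,0],-0.6],
    [[0,0.8,-0.8],[0,0,0],-0.6],
    [[0,1,-1],[0,0,0],-0.6],
  ],
)

```text
time_s: 27.28
position: [0.5812, -0.063, 0.2191]
tcp_rot: [-1.857, 2.528, 0.001]
wrist_force: [0.0, 0.2, -0.8]
gripper_width: 0.0167
```

>>> send_rows(
  increments=[
    [[0.1,0.3,0],[0,0,0],-0.6],
    [[0.3,0.6,0],[0,0,0],-0.6],
    [[0.5,1,0],[0,0,0],-0.6],
    [[0.5,1,0],[0,0,0],-0.6],
    [[0.5,1,0],[0,0,0],-0.6],
  ],
)

```text
time_s: 27.7
position: [0.47, -0.0822, 0.2169]
tcp_rot: [-1.856, 2.531, 0.002]
wrist_force: [1.1, -0.2, -0.6]
gripper_width: 0.0169
```

```bash
python3 d.py .6781 -.0928 .1 -107.5; python3 -c "
from plan import *
s=snap('scene','s28');crop(s,140,90,300,210,'s28c');t=snap('top','t28');crop(t,235,120,435,270,'t28c');cv2.imwrite('pics/t28f.png',cv2.resize(t,(800,600)));crop(s,160,170,240,230,'s28p')"
```

```text
[ 0.1846  0.2896 -0.0798  1.8999  0.0246  0.9515 -1.7826]
t 27.70 pos [ 0.47   -0.0822  0.2169] grip 0.0169 F [ 1.0773 -0.1971 -0.5906]
world d [ 0.2081 -0.0106 -0.1169]  shift [-0.5217 -2.0156  1.1728]  turn [-0.0002  0.0005 -0.    ]
s28c 5.0
t28c 4.0
s28p 10.0
```

View pics/s28p.png

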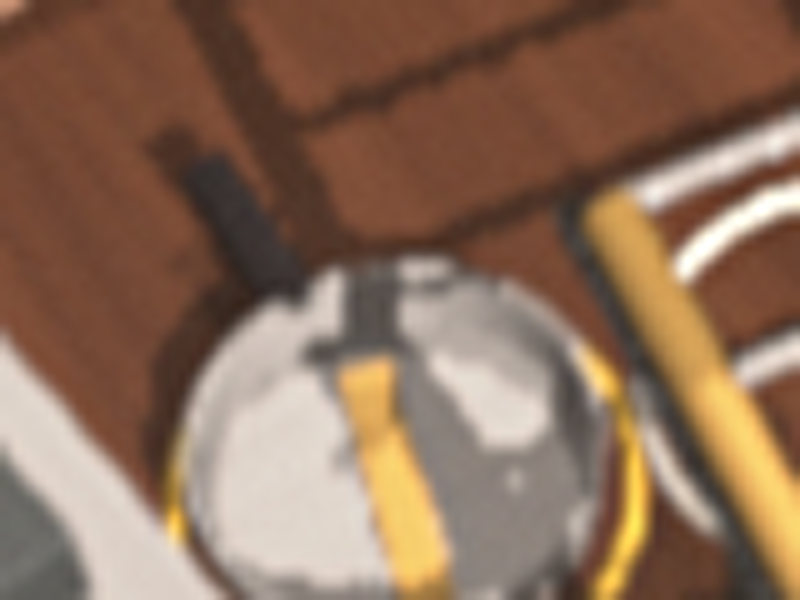

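View pics/t28f.png

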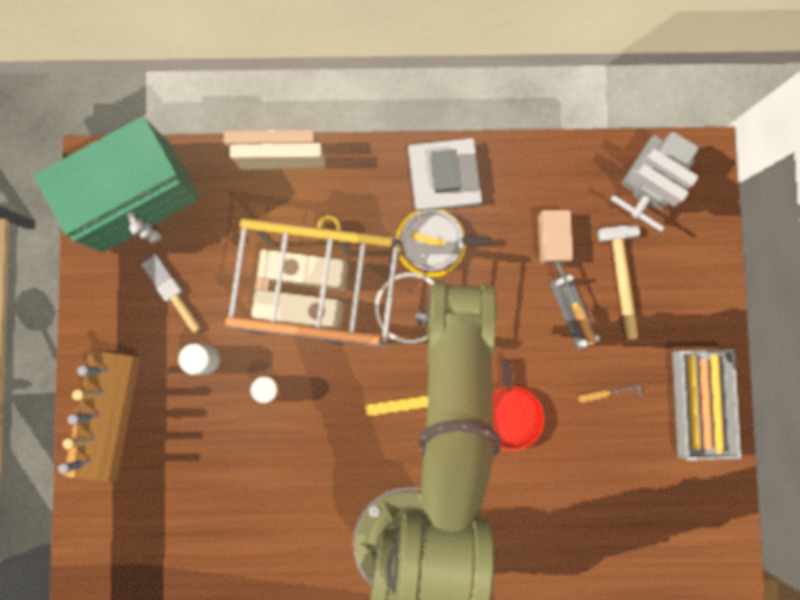

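View pics/t28c.png

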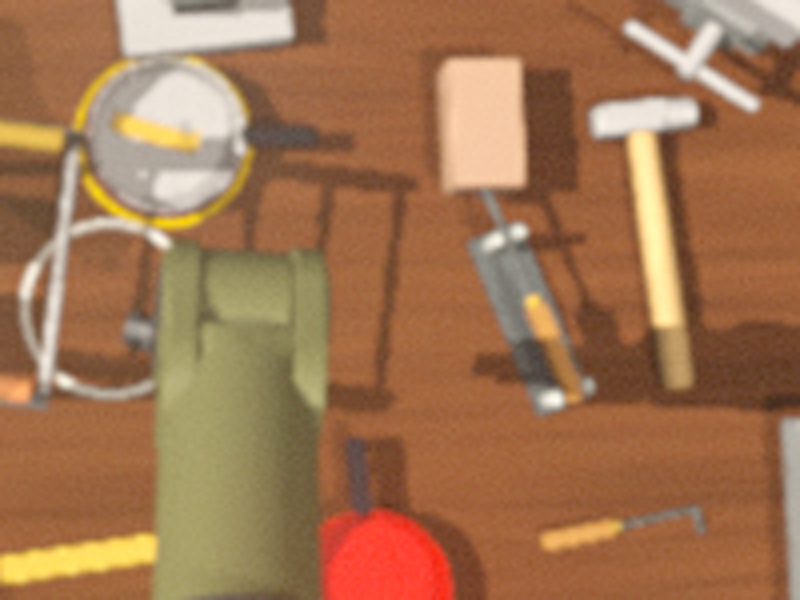

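View pics/s28c.png

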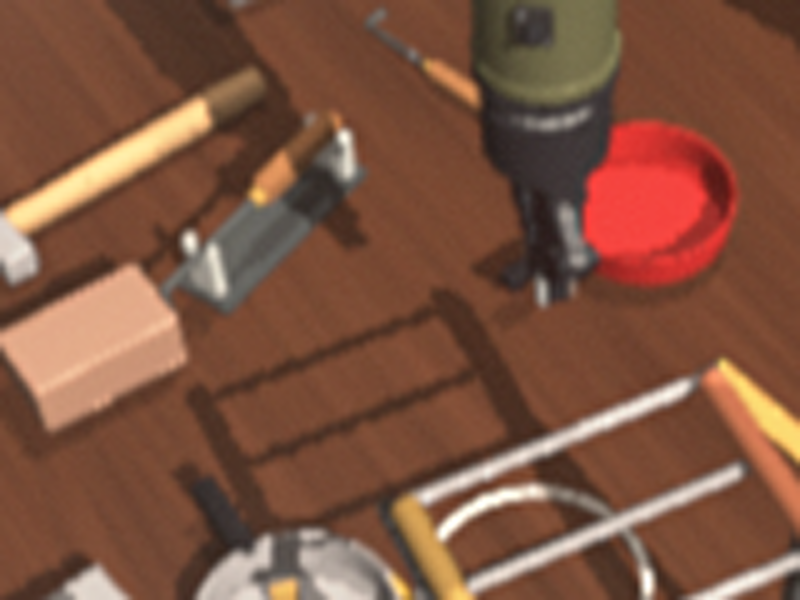

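The pictures show the bracket flat in the pan with its tab up (scene crop (370,385)). The pan is centred on the ring, the pick lies in both forks, and the arm is clear. Hand in.

```bash
python3 -c "
from rig import ctrl
print(ctrl.finish_job()); print(ctrl.get_obs()['time_s'])"
```

```text
the job is handed in; nothing more can be done
None
the job is handed in; nothing more can be done
```

I did all the steps in the required order and handed the job in at about 28 s of the 72 s. No verdict was reported, so the checks below are my own.

- **Pan:** I pinched it by its handle and slid it flat onto the yellow ring. Measured before the bracket went in, its centre was at (0.686, −0.067) against the ring's (0.686, −0.066). In the last picture it is still concentric with the ring.
- **Bracket out of the slot:** I gripped the pick with the gripper leaning 36°, lowered the hook behind the tab, and dragged the bracket out until it lay clear of the rack. No fingers touched the bracket in the slot. It turned about 10° once it was outside, and I allowed for that when gripping its tab.
- **Pick:** It is back in both forks of its stand and looks the same as before I took it.
- **Bracket in the pan:** I lifted it by its tab and set it down flat, tab up, about 10 mm off the pan's centre by design. The set-down briefly pressed with 14 N, and I eased off before opening the gripper. The pan had not visibly moved.
- **Rest of the bench:** The other objects look where they were at the start, and the robot is clear of everything. I compared these by eye in the last top picture and did not measure each one. The arm hid part of the red pan.

No check failed. The two camera views differed by up to about 5 mm on some points, which was within tolerance.

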